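# Square up the shade plates and put the master on its viewing stand

## Robot

A 7-joint arm with a two-finger parallel gripper is mounted at the origin on the work surface. World frame = base frame: x ahead of the robot, y to its left, z up, the work surface at z = 0. Lengths are in m, angles in rad, forces in N, time in s.
With the tool pointing down it reaches from about 0.425 to 0.925 m from the base axis. Payload 6.8 kg.
Tool frame: the origin (TCP) lies at the very end of the fingers, on their centre line; the grasp point (between the pads) lies 19 mm behind it (ctrl.hold_point_z is the distance from the TCP to the grasp point, in m); z points along the fingers, y is the line along which they close (so a half turn about z gives the same grasp; the last joint's range is limited). The gripper opens to 88 mm and grips with 3 to 60 N. Pads are 20 mm wide; open, the fingers measure 115 mm over their backs; the gripper's body (75 mm by 178 mm) begins 61 mm behind the grasp point.
Start: joints at [-1.455, 0.477, 0.022, 1.555, -0.011, 1.109, -0.083], TCP at [0.15, 0.658, 0.223] pointing down, gripper open.
Joint ranges: [-2.96, 2.96], [-0.34, 2.1], [-1.41, 1.46], [0.24, 2.44], [-1.37, 4.51], [0.17, 1.92], [-2.96, 2.96]. Speed limits (rad/s): [2.39, 2.39, 3.14, 3.14, 3.14, 3.14, 3.14].

## Interface

Orientations are given as a 3x3 rotation matrix whose columns are the frame's x, y, z axes.
In Python, from rig import ctrl gives the robot as it stands.
- The arm moves only by the shell command python3 -m inch 'ROWS'. ROWS is JSON, a list of rows, each an object with "slide": the shift along the tool's x, y, z in units of 300 mm (1.0 is 300 mm), a list of three; "twist": the turn, a rotation vector about the tool's x, y, z in units of 45 degrees (1.0 is 45 degrees), a list of three; "grip": the opening, from 0 (shut) to 1 (fully open). In form: [{"slide": [tx, ty, tz], "twist": [ax, ay, az], "grip": grip}, ...]. A call has 1 to 10 rows; each row shifts and turns the commanded pose from where the row before left it, along the tool's axes as they then stand; what a row does not reach is not made up. A row lasts 1/8 s, in which the tool goes at most 62.5 mm and 10.7 degrees, less where a joint would pass 70% of its speed; a pose out of reach is approached as far as the arm can. A call with a number of a shift or a turn outside -1 to 1 is refused whole. A call with a gripper value outside its range is refused whole. The fingers move at their own pace and stop on an object; the grip force is fixed at half the most. Time passes only in rows, so rows that do not move let the fingers close. It gives the time, the measured TCP pose, the force, the opening and the grip force at its end, in the units of the state.
- ctrl.observe(): the state, without advancing time (a new reading comes with each control period).
- ctrl.snapshot(name): name is "scene" or "side" or "wrist"; returns the picture (384x512x3 uint8, red, green, blue); there is no depth.
- ctrl.camera_model(name): a dict with "intrinsics" (3x3 intrinsics, pixels), "D" ([k1, k2, p1, p2, k3] as OpenCV has them; the pictures are not rectified), "view" (4x4, takes a point from world to camera coordinates). Camera axes: x right, y down, z forward; pixel columns grow to the right and rows downward; lengths in m; the calibration is good to about 2 mm. A picture is of the moment at which its call begins: read the wrist's pose just before it. camera_model takes no time and is no camera call; for the wrist camera it gives the pose at the moment of the call.
- ctrl.finish_job(): hands the job in; it is judged then, once.
The state is a dict: "time": time; "joint_positions": joint angles; "dq": joint speeds; "joint_torque": joint torques, N m; "tool_pos": TCP position; "tcp_rot": TCP orientation; "ft_force": force on the tool from outside, world axes, zero at the start; "torque": the same for the moment, N m; "width": finger opening in m; "finger_force": force on a finger pad.
Only numpy, scipy, OpenCV 4.12 (cv2) and the standard library are available. Lean on these libraries where they do the work, as an engineer would, in place of code of your own. Each camera call takes 0.05 s, during which the arm holds its last target. There are 200 camera calls.

## Task

Set up the bench for a shade check: stack all the loose shade plates flat in the corner tray, long sides along its long stop, and tap the stack until every plate's edges are flush with the others and hard against both stops. Lean the long master plate back against the sloping viewing stand, lengthways up the slope, centred, painted side out and its short edge down on the ledge. Don't knock over or shove the bottles and the jar.

Things in the scene. Friction and masses are not known exactly. Their poses are not given: they have to be found in the camera images.
- plate1: Shade plate: thin opal-white glass plate 100 x 60 x 6 mm (length along its x, width along its y), 90 g, with a beige film over its upper face. Origin: centre of its underside; z points out of the coloured face. Lies loose and flat on the bench, coloured face up. May be absent.
- plate2: Shade plate: thin opal-white glass plate 100 x 60 x 6 mm (length along its x, width along its y), 90 g, with a rose film over its upper face. Origin: centre of its underside; z points out of the coloured face. Lies loose and flat on the bench, coloured face up. May be absent.
- plate3: Shade plate: thin opal-white glass plate 100 x 60 x 6 mm (length along its x, width along its y), 90 g, with a coral film over its upper face. Origin: centre of its underside; z points out of the coloured face. Lies loose and flat on the bench, coloured face up. May be absent.
- plate4: Shade plate: thin opal-white glass plate 100 x 60 x 6 mm (length along its x, width along its y), 90 g, with a deep red film over its upper face. Origin: centre of its underside; z points out of the coloured face. Lies loose and flat on the bench, coloured face up. May be absent.
- plate5: Shade plate: thin opal-white glass plate 100 x 60 x 6 mm (length along its x, width along its y), 90 g, with a brown film over its upper face. Origin: centre of its underside; z points out of the coloured face. Lies loose and flat on the bench, coloured face up. May be absent.
- plate6: Shade plate: thin opal-white glass plate 100 x 60 x 6 mm (length along its x, width along its y), 90 g, with a plum film over its upper face. Origin: centre of its underside; z points out of the coloured face. Lies loose and flat on the bench, coloured face up. May be absent.
- master: Master plate: blue-grey slab 160 x 64 x 8 mm (length along its x, width along its y), about 160 g, five colour bands side by side on its upper, painted face. Origin: centre of its underside; z points out of the painted face. Starts flat on the bench, painted face up.
- tray: Fixed corner tray: grey base 160 (x) x 120 (y) x 6 mm, smooth; aluminium stops 8 mm thick rising 40 mm above it along its +x edge and its longer +y edge; -x and -y sides open. Origin: centre of the underside, on the bench. Stops' inner faces: x = 72, y = 52 mm. A plate with its long side on the y stop and home against both stops has its centre at x = 22, y = 22 mm.
- stand: Fixed grey easel facing its own -x: a face 50 mm wide, 150 long slopes back, 35 degrees above level, rising to +x; at its foot a ledge 90 mm wide stands 18 mm out, square to the face. Origin: centre of the foot plate, on the bench. Corner of face and ledge: x = -60, z = 20 mm; top of face x = 63, z = 106. Master short edge on ledge, back on face: its origin is at x = 5.5, y = 0, z = 66 mm.
- pump_bottle: White pump bottle, 64 mm across, 170 mm tall, origin under its centre; a bystander.
- amber_jar: Amber glass jar with a black cap, 64 mm across, 90 mm tall, origin under its centre; a bystander.
- white_vial: White bottle, 44 mm across, 100 mm tall, origin under its centre; a bystander.
Not all that is in view belongs to the job. What is shaped like the plate3 but green or turquoise is not meant.

How it is judged:
At the end, for the whole second after the job is handed in: Each plate present lies flat in the tray, long side along the long stop (0.04 rad), within 3 mm of touching both stops. The master leans painted face out, length up the slope, at 35 degrees (0.1 rad), short edge on the ledge, back on the face (8 mm), mid (18 mm). All at rest (angle between the x axis of each of plate1, plate2, plate3, plate4, plate5, plate6 and the x axis of tray, either way round below 0.04 rad and angle between the z axis of each of plate1, plate2, plate3, plate4, plate5, plate6 and the z axis of tray, either way round below 0.06 rad and x of plate1 in the frame of tray between 0.019 and 0.025 m and y of plate1 in the frame of tray between 0.019 and 0.025 m and z of plate1 in the frame of tray between 0.003 and 0.046 m and linear speed of each of plate1, plate2, plate3, plate4, plate5, plate6, master below 0.02 m/s and x of plate2 in the frame of tray between 0.019 and 0.025 m and y of plate2 in the frame of tray between 0.019 and 0.025 m and z of plate2 in the frame of tray between 0.003 and 0.046 m and x of plate3 in the frame of tray between 0.019 and 0.025 m and y of plate3 in the frame of tray between 0.019 and 0.025 m and z of plate3 in the frame of tray between 0.003 and 0.046 m and x of plate4 in the frame of tray between 0.019 and 0.025 m and y of plate4 in the frame of tray between 0.019 and 0.025 m and z of plate4 in the frame of tray between 0.003 and 0.046 m and x of plate5 in the frame of tray between 0.019 and 0.025 m and y of plate5 in the frame of tray between 0.019 and 0.025 m and z of plate5 in the frame of tray between 0.003 and 0.046 m and x of plate6 in the frame of tray between 0.019 and 0.025 m and y of plate6 in the frame of tray between 0.019 and 0.025 m and z of plate6 in the frame of tray between 0.003 and 0.046 m and angle between master's own z axis and vertical between 0.511 and 0.711 rad and angle between the y axis of master and the y axis of stand, either way round below 0.14 rad and x of master in the frame of stand between -0.0025 and 0.0135 m and y of master in the frame of stand between -0.018 and 0.018 m and z of master in the frame of stand between 0.058 and 0.074 m).
It fails at once if the pump bottle is tipped or shoved aside (30 mm) (angle between pump_bottle's own z axis and vertical above 0.4 rad or distance of pump_bottle from where it was at the start of the episode above 0.03 m).
It fails at once if the amber jar is tipped or shoved aside (30 mm) (angle between amber_jar's own z axis and vertical above 0.4 rad or distance of amber_jar from where it was at the start of the episode above 0.03 m).
It fails at once if the white vial is tipped or shoved aside (30 mm) (angle between white_vial's own z axis and vertical above 0.4 rad or distance of white_vial from where it was at the start of the episode above 0.03 m).
Of plate1, plate2, plate3, plate4, plate5, plate6 only 4 to 6 are there at a start; the rules pass over those that are not, and their reading is None.
At some moment in a run one of plate1, plate2, plate3, plate4, plate5, plate6 may be knocked a few centimetres aside while the robot is not near it.
Once in a run the grip may slacken for a moment while it holds something.
It also fails if it takes over 210 s, if anything falls off the work surface, if the arm or the gripper's body presses on something with over 40 N, if the wrist force passes 120 N, or if a joint passes its speed limit or range.

## Working session

There is one attempt and no reset: what is moved stays moved. The work goes in short steps, Python scripts to look and compute and a shell command to move; the robot and the scene stay as the last step left them, time stands still between calls to the robot, and variables do not carry over. Pictures are saved under pics/ and viewed, at most 14 in all, crops included, and the job is handed in when it is done.

```bash
ls; mkdir -p pics; python3 - <<'E'
from rig import ctrl
import cv2,numpy as np
s=ctrl.observe();print({k:np.round(v,3).tolist() for k,v in s.items()})
for n in("scene","side","wrist"):
    m=ctrl.camera_model(n);im=ctrl.snapshot(n);cv2.imwrite(f"pics/{n}0.png",im[:,:,::-1])
    print(n,np.round(m["intrinsics"],1).tolist(),np.round(m["D"],3),np.round(m["view"],3).tolist())
a=cv2.imread("pics/scene0.png");cv2.imwrite("pics/s0.png",cv2.resize(a,(800,600)))
E
```

```text
pics
{'time': 0.0, 'joint_positions': [-1.455, 0.478, 0.022, 1.556, -0.012, 1.109, -0.083], 'dq': [-0.001, 0.001, -0.0, -0.001, 0.001, -0.001, 0.001], 'joint_torque': [0.0, -58.284, 1.535, -27.261, -0.054, 0.017, 0.0], 'tool_pos': [0.15, 0.658, 0.222], 'tcp_rot': [[-0.975, 0.222, -0.0], [0.222, 0.975, -0.002], [-0.0, -0.002, -1.0]], 'ft_force': [-0.001, 0.573, 0.244], 'torque': [0.056, -0.021, 0.014], 'finger_force': 0.0, 'width': 0.088}
scene [[432.2, 0.0, 258.6], [0.0, 432.2, 193.9], [0.0, 0.0, 1.0]] [-0.137  0.     0.     0.     0.   ] [[0.504, 0.864, -0.013, -0.299], [0.649, -0.389, -0.654, -0.364], [-0.57, 0.321, -0.756, 1.52], [0.0, 0.0, 0.0, 1.0]]
side [[409.4, 0.0, 251.0], [0.0, 409.4, 190.6], [0.0, 0.0, 1.0]] [-0.11  0.    0.    0.    0.  ] [[-0.996, -0.087, -0.019, 0.597], [-0.049, 0.721, -0.691, 0.079], [0.074, -0.687, -0.723, 1.213], [0.0, 0.0, 0.0, 1.0]]
wrist [[274.3, 0.0, 259.5], [0.0, 274.3, 190.0], [0.0, 0.0, 1.0]] [-0.067  0.     0.     0.     0.   ] [[0.221, 0.975, -0.002, -0.675], [0.93, -0.211, 0.302, -0.037], [0.294, -0.068, -0.953, 0.391], [0.0, 0.0, 0.0, 1.0]]
```

View pics/s0.png

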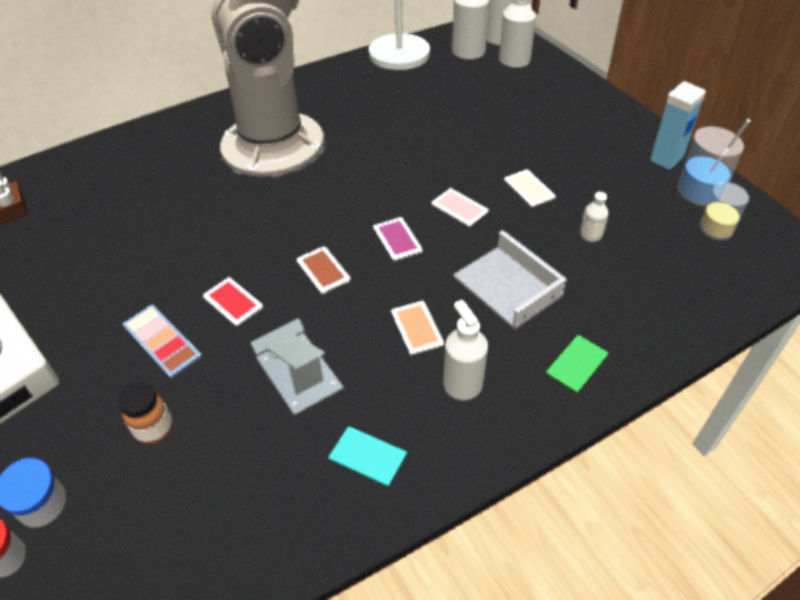

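View pics/side0.png

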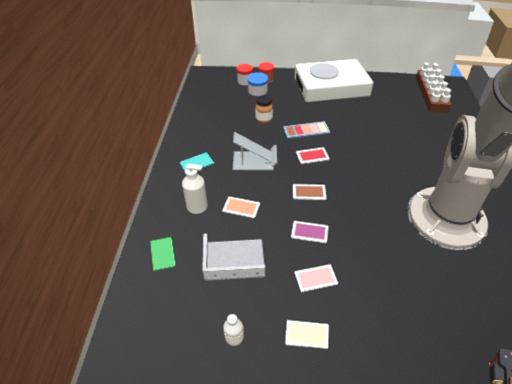

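Scene view (800x600) shows six shade plates: beige (530,187), rose (460,207), plum (398,238), brown (323,268), deep red (233,300) and coral (417,327). The banded master is at (160,340). The look-alikes to leave alone are turquoise (367,455) and green (577,363). The tray is at (510,280) and the stand at (297,365).

```bash
cat > h.py <<'E'
from rig import ctrl
import cv2,numpy as np
def ray(m,px,z):
    px=np.asarray(px,float).reshape(-1,1,2)
    n=cv2.undistortPoints(px,m["intrinsics"],np.array(m["D"],float))[:,0]
    V=np.array(m["view"]);R=V[:3,:3];c=-R.T@V[:3,3]
    d=np.c_[n,np.ones(len(n))]@R
    z=np.broadcast_to(z,len(n))
    return c+d*((z-c[2])/d[:,2])[:,None]
def proj(m,P):
    V=np.array(m["view"]);r,_=cv2.Rodrigues(V[:3,:3])
    return cv2.projectPoints(np.asarray(P,float).reshape(-1,1,3),r,V[:3,3],np.array(m["intrinsics"],float),np.array(m["D"],float))[0][:,0]
def tri(m1,p1,m2,p2):
    A=[];
    for m,p in((m1,p1),(m2,p2)):
        n=cv2.undistortPoints(np.array(p,float).reshape(1,1,2),m["intrinsics"],np.array(m["D"],float))[0,0]
        V=np.array(m["view"]);A+= [n[0]*V[2]-V[0],n[1]*V[2]-V[1]]
    A=np.array(A);return np.linalg.lstsq(A[:,:3],-A[:,3],rcond=None)[0]
def rects(m,im,top,area=(0.0035,0.014),thr=75):
    g=im.max(2);g=cv2.GaussianBlur(g,(3,3),0)
    mask=(g>thr).astype(np.uint8)
    cs,_=cv2.findContours(mask,cv2.RETR_EXTERNAL,cv2.CHAIN_APPROX_NONE)
    out=[]
    for c in cs:
        if len(c)<30 or c.min()<2: continue
        M=np.zeros(mask.shape,np.uint8);cv2.drawContours(M,[c],-1,1,-1);M=cv2.erode(M,np.ones((7,7)))
        if M.sum()<5: continue
        P=ray(m,c[:,0]+0.,top)[:,:2]
        r=cv2.minAreaRect((P*1000).astype(np.float32))
        a=r[1][0]*r[1][1]/1e6
        if not area[0]<a<area[1]: continue
        fill=cv2.contourArea((P*1000).astype(np.float32))/1e6/a
        b=cv2.boxPoints(r);e=b[1]-b[0];f=b[2]-b[1]
        L=e if np.hypot(*e)>np.hypot(*f) else f
        out.append((np.round(r[0],1),sorted(np.round(r[1],1).tolist()),round(np.degrees(np.arctan2(L[1],L[0]))%180,1),round(fill,2),np.median(im[M>0],0).astype(int),np.round(c[:,0].mean(0))))
    return out
E
python3 - <<'E'
from h import *
for n in("scene","side"):
    m=ctrl.camera_model(n);im=cv2.imread(f"pics/{n}0.png")[:,:,::-1]
    print(n)
    for r in rects(m,im,.006): print(*r)
a=cv2.imread("pics/scene0.png");b=cv2.imread("pics/side0.png")
t=np.hstack([cv2.resize(a[140:215,280:370],None,fx=4.4,fy=4.4,interpolation=2),cv2.resize(b[225:285,195:275],None,fx=4.95,fy=5.5,interpolation=2)])if 0 else None
A=cv2.resize(a[145:210,285:370],(396,303),interpolation=cv2.INTER_CUBIC);B=cv2.resize(b[225:285,195:275],(400,300),interpolation=cv2.INTER_CUBIC)
C=cv2.resize(a[195:270,150:230],(320,300),interpolation=cv2.INTER_CUBIC);D=cv2.resize(b[125:175,225:285],(360,300),interpolation=cv2.INTER_CUBIC)
o=np.zeros((600,800,3),np.uint8);o[:300,:396]=A[:300];o[:300,400:]=B;o[300:,:320]=C;o[300:,400:760]=D
cv2.imwrite("pics/c1.png",o)
E
```

```text
scene
[ 802.8 -185.8] [67.8, 107.2] 33.2 0.95 [ 99 249 245] [235. 291.]
[ 581.6 -456.5] [71.3, 81.8] 7.2 0.66 [170 140 125] [ 95. 269.]
[831.3 192.4] [66.9, 109.0] 109.0 0.94 [ 99 236 125] [369. 232.]
[ 426.9 -391.1] [70.9, 171.7] 15.1 0.96 [248 192 149] [103. 218.]
[ 408.6 -249.9] [70.5, 114.9] 16.0 0.93 [248  74  84] [149. 192.]
[422.9 -74.8] [70.9, 116.6] 2.4 0.92 [194 114  82] [207. 172.]
[422.   84.4] [70.8, 117.1] 173.7 0.92 [206  99 162] [254. 152.]
[568.4 460.5] [51.9, 164.9] 130.4 0.74 [196 186 170] [381. 138.]
[406.6 238.2] [75.9, 113.4] 16.4 0.92 [254 223 221] [294. 132.]
[430.6 398.7] [72.4, 116.5] 177.9 0.93 [255 252 229] [339. 120.]
side
[431.5 400.4] [71.8, 107.9] 178.2 0.94 [255 253 222] [307. 334.]
[608.7 401.9] [53.8, 85.8] 95.6 0.79 [226 224 214] [233. 330.]
[406.9 240.9] [73.4, 110.1] 17.2 0.94 [255 215 215] [316. 278.]
[833.  193.6] [71.6, 118.1] 109.1 0.92 [115 226 140] [162. 253.]
[422.6  86.9] [75.7, 111.3] 173.3 0.92 [203 114 172] [309. 231.]
[630.8   5.9] [77.1, 113.4] 168.9 0.92 [255 194 157] [241. 207.]
[422.5 -72.1] [74.1, 113.3] 3.9 0.96 [194 129  95] [309. 192.]
[ 409.  -247.2] [82.7, 113.6] 16.5 0.91 [242  86  98] [312. 155.]
[ 593.1 -483.4] [75.3, 132.5] 93.5 0.8 [186 172 160] [264. 112.]
```

View pics/c1.png

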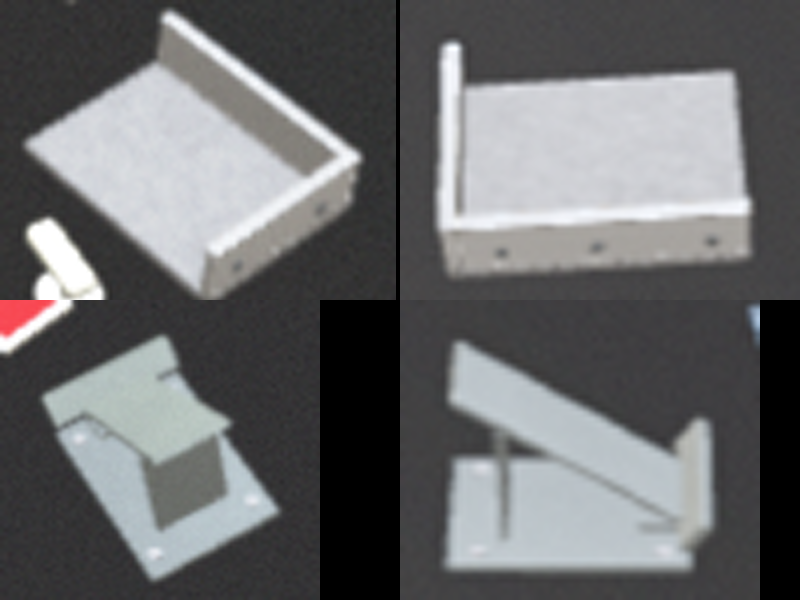

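```bash
python3 - <<'E'
from h import *
a=ctrl.camera_model("scene");b=ctrl.camera_model("side")
def fit(rows):
    P=[];Q=[]
    for m,px,l in rows:
        w=ray(m,px,l[2]/1000)[0];P.append(w[:2]*1000);Q.append(l[:2])
    P=np.array(P);Q=np.array(Q,float);p=P-P.mean(0);q=Q-Q.mean(0)
    th=np.arctan2((q[:,0]*p[:,1]-q[:,1]*p[:,0]).sum(),(q*p).sum());R=np.array([[np.cos(th),-np.sin(th)],[np.sin(th),np.cos(th)]])
    t=P.mean(0)-R@Q.mean(0);print(np.round(t,1),np.degrees(th).round(2));print(np.round(P-(Q@R.T+t),1).tolist())
sA=lambda x,y:(285+x/4.66-.4,145+y/4.66-.4)
sB=lambda x,y:(195+(x-400)/5-.4,225+y/5-.4)
print("tray");fit([(a,sA(168,13),(-80,60,46)),(a,sA(358,156),(80,60,46)),(a,sA(208,250),(80,-60,46)),(a,sA(25,145),(-80,-60,6)),
 (b,sB(452,45),(76,-60,46)),(b,sB(441,222),(80,60,46)),(b,sB(750,205),(-80,60,46)),(b,sB(735,72),(-80,-60,6))])
sC=lambda x,y:(150+x/4-.4,195+(y-300)/4-.4)
sD=lambda x,y:(225+(x-400)/6-.4,125+(y-300)/6-.4)
print("stand");fit([(a,sC(155,463),(63,-25,106)),(a,sC(231,426),(63,25,106)),(a,sC(43,398),(-70.3,-45,34.7)),(a,sC(165,337),(-70.3,45,34.7)),
 (b,sD(456,343),(63,-25,106)),(b,sD(450,403),(63,25,106))])
print("foot",[np.round(ray(a,sC(*p),0)[0]*1000) for p in((152,580),(280,510))],[np.round(ray(b,sD(*p),0)[0]*1000) for p in((455,460),(445,570),(690,570))])
print("pump",np.round(tri(a,(299,210),b,(194,176)),3),ray(a,(297,252),0),ray(b,(197,211),0))
print("vial",np.round(tri(a,(384,127),b,(233,319)),3));print("jar",np.round(tri(a,(89,253),b,(264,101)),3))
# coral and master, missing views
for n,m in(("scene",a),("side",b)):
    im=cv2.imread(f"pics/{n}0.png")[:,:,::-1]
    for thr in(110,150):
      for r in rects(m,im,.006,thr=thr):
        if (r[0][0]>600 and abs(r[0][1])<60)or r[0][1]<-330: print(n,thr,*r)
E
```

```text
tray
[629.3 193.8] 8.22
[[0.8, -1.6], [-0.8, 0.2], [-5.0, -0.1], [2.0, 0.5], [0.9, 2.7], [1.1, -2.0], [1.2, -1.7], [-0.2, 2.0]]
stand
[ 609.4 -210.4] 3.9
[[0.9, -0.1], [2.8, -0.9], [-2.6, -0.2], [-2.4, -0.7], [0.3, 0.1], [0.9, 1.7]]
foot [array([ 678., -251.,    0.]), array([ 672., -159.,    0.])] [array([ 683., -255.,   -0.]), array([ 678., -161.,    0.]), array([ 541., -170.,    0.])]
pump [0.76  0.012 0.134] [[ 7.83939235e-01 -2.61656283e-05  0.00000000e+00]] [[0.76321704 0.02874439 0.        ]]
vial [0.603 0.418 0.093]
jar [ 0.588 -0.45   0.084]
scene 110 [ 581.6 -458. ] [67.5, 74.3] 3.4 0.64 [168 141 126] [ 95. 270.]
scene 110 [ 426.7 -391.6] [67.3, 166.8] 15.3 0.96 [248 191 145] [103. 218.]
scene 150 [ 583.4 -458.1] [60.7, 65.3] 4.7 0.48 [191 179 162] [ 94. 271.]
scene 150 [ 426.6 -391.9] [63.9, 162.6] 15.4 0.96 [248 192 145] [103. 217.]
side 110 [630.6   6. ] [70.7, 108.3] 168.9 0.92 [255 194 156] [241. 207.]
side 110 [ 428.5 -390.9] [77.7, 166.8] 15.4 0.9 [246 193 170] [306. 129.]
side 110 [ 593.2 -483. ] [67.5, 119.2] 93.5 0.8 [186 157 141] [264. 112.]
side 150 [630.7   6. ] [66.1, 104.8] 169.0 0.92 [255 194 156] [241. 207.]
side 150 [ 428.5 -391.4] [69.3, 162.7] 15.4 0.9 [246 193 170] [306. 129.]
side 150 [-182.3 -408.6] [46.4, 257.8] 73.0 0.66 [217 208 197] [469. 134.]
side 150 [ 593.2 -482.4] [59.5, 92.7] 93.5 0.88 [182 164 149] [264. 112.]
```

```bash
cat >> h.py <<'E'
from scipy.spatial.transform import Rotation as Ro
T=np.array([.6293,.1938]);TY=np.radians(8.2)
def tray(x,y):  # mm in tray frame -> world m
    c,s=np.cos(TY),np.sin(TY);return T+np.array([c*x-s*y,s*x+c*y])/1000
def plan(x,y,z,yaw,tilt=0,show=1):
    """yaw(deg)= world direction of the plate's length = tool x axis; tool tilted by tilt deg about its y"""
    s=ctrl.observe();p=np.array(s["tool_pos"]);R=np.array(s["tcp_rot"])
    best=None
    for k in(0,180):
        a=np.radians(yaw+k);x_=np.array([np.cos(a),np.sin(a),0]);z_=np.array([0,0,-1.])
        Rt=np.c_[x_,np.cross(z_,x_),z_]
        rv=Ro.from_matrix(R.T@Rt).as_rotvec()
        if best is None or np.linalg.norm(rv)<np.linalg.norm(best[0]): best=(rv,Rt)
    rv,Rt=best
    sl=Rt.T@(np.array([x,y,z])-p)
    print("at",np.round(p*1000,1),"twist",np.round(rv/np.radians(45),3),"slide",np.round(sl/.3,3),"n",int(np.ceil(np.linalg.norm(rv)/np.radians(45)/.23)),int(np.ceil(np.abs(sl).max()/.06)),"w",round(s["width"]*1000,1),"f",np.round(s["ft_force"],1),"ff",round(s["finger_force"],1),"t",round(s["time"],1))
def look(names=("scene","side"),top=.006):
    for n in names:
        m=ctrl.camera_model(n);im=ctrl.snapshot(n)
        for r in rects(m,im,top,thr=110):
            if 300<r[0][0]<750 and -430<r[0][1]<450: print(n,r[0],r[1],r[2],r[3],r[4])
        cv2.imwrite(f"pics/last_{n}.png",im[:,:,::-1])
E
python3 -c "
from h import *
plan(.431,.3995,.10,178)"
```

```text
at [149.7 657.7 221.9] twist [-0.002 -0.    -0.241] slide [-0.967 -0.827  0.406] n 2 5 w 87.3 f [-0.3 -1.2 -0.9] ff 0.0 t 0.1
```

```bash
python3 -m inch '[{"slide":[0,0,0],"twist":[0,0,-0.12],"grip":1},{"slide":[0,0,0],"twist":[0,0,-0.12],"grip":1},{"slide":[-0.138,-0.118,0.058],"twist":[0,0,0],"grip":1},{"slide":[-0.138,-0.118,0.058],"twist":[0,0,0],"grip":1},{"slide":[-0.138,-0.118,0.058],"twist":[0,0,0],"grip":1},{"slide":[-0.138,-0.118,0.058],"twist":[0,0,0],"grip":1},{"slide":[-0.138,-0.118,0.058],"twist":[0,0,0],"grip":1},{"slide":[-0.138,-0.118,0.058],"twist":[0,0,0],"grip":1},{"slide":[-0.138,-0.118,0.058],"twist":[0,0,0],"grip":1},{"slide":[0,0,0],"twist":[0,0,0],"grip":1}]'
python3 - <<'E'
from h import *
plan(.431,.3995,.002,178)
m=ctrl.camera_model("wrist");im=ctrl.snapshot("wrist");cv2.imwrite("pics/w1.png",im[:,:,::-1])
for r in rects(m,im,.006,thr=110): print(*r)
E
```

```text
time: 1.4
tool_pos: [0.4342, 0.3947, 0.0993]
tcp_rot: [[-0.999, 0.044, -0.0], [0.044, 0.999, -0.004], [-0.0, -0.004, -1.0]]
ft_force: [0.0, 0.6, 0.1]
width: 0.0872
finger_force: 0.0
at [434.2 394.7  99.3] twist [-0.006  0.    -0.012] slide [0.011 0.016 0.324] n 1 2 w 87.2 f [0.  0.6 0.1] ff 0.0 t 1.4
[430.7 401.6] [61.7, 102.2] 178.1 0.98 [245 246 233] [265. 185.]
[407.2 243.2] [63.4, 101.7] 17.0 0.97 [244 211 208] [103. 170.]
```

View pics/w1.png

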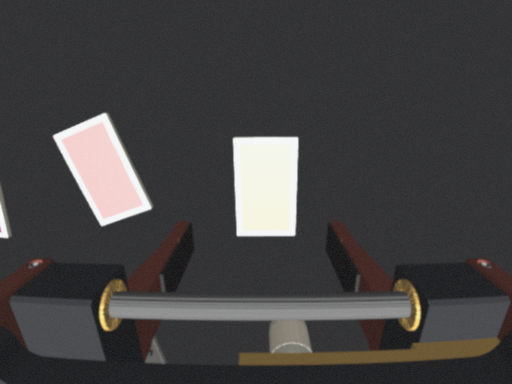

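Wrist view: the beige plate at (265,185) sits between the fingers. The rose plate is at (103,170). Measured sizes match, so I grasp.

```bash
python3 -m inch '[{"slide":[0.011,0.022,0.1],"twist":[0,0,0],"grip":1},{"slide":[0,0,0.15],"twist":[0,0,0],"grip":1},{"slide":[0,0,0.074],"twist":[0,0,0],"grip":1},{"slide":[0,0,0],"twist":[0,0,0],"grip":1}]'
python3 -m inch '[{"slide":[0,0,0],"twist":[0,0,0],"grip":0},{"slide":[0,0,0],"twist":[0,0,0],"grip":0},{"slide":[0,0,0],"twist":[0,0,0],"grip":0},{"slide":[0,0,0],"twist":[0,0,0],"grip":0},{"slide":[0,0,0],"twist":[0,0,0],"grip":0}]'
python3 -c "
from h import *
plan(*tray(16,-2),.12,8.2+180)"
```

```text
time: 1.95
tool_pos: [0.4258, 0.4083, 0.0026]
tcp_rot: [[-0.999, 0.033, -0.002], [0.033, 0.999, -0.0], [0.002, -0.001, -1.0]]
ft_force: [0.1, -0.7, -0.0]
width: 0.0876
finger_force: 0.0
time: 2.58
tool_pos: [0.4277, 0.4071, 0.0041]
tcp_rot: [[-0.999, 0.035, 0.0], [0.035, 0.999, 0.0], [-0.0, 0.0, -1.0]]
ft_force: [-0.4, -1.3, 5.2]
width: 0.059
finger_force: 30.0
at [427.7 407.1   4.1] twist [ 0.     0.    -0.227] slide [-0.617 -0.806 -0.386] n 1 5 w 59.0 f [-0.4 -1.3  5.2] ff 30.0 t 2.6
```

```bash
python3 -m inch '[{"slide":[0,0,-0.1],"twist":[0,0,0],"grip":0},{"slide":[0,0,-0.18],"twist":[0,0,0],"grip":0},{"slide":[0,0,-0.106],"twist":[0,0,-0.114],"grip":0},{"slide":[0,0,0],"twist":[0,0,-0.113],"grip":0},{"slide":[0,0,0],"twist":[0,0,0],"grip":0},{"slide":[0,0,0],"twist":[0,0,0],"grip":0}]'
python3 -c "
from h import *
plan(*tray(16,-2),.12,8.2+180)"
```

```text
time: 3.32
tool_pos: [0.4273, 0.4066, 0.1187]
tcp_rot: [[-0.99, -0.141, -0.001], [-0.141, 0.99, -0.001], [0.001, -0.001, -1.0]]
ft_force: [-0.4, -0.3, -0.8]
width: 0.0592
finger_force: 30.0
at [427.3 406.6 118.7] twist [-0.001 -0.001 -0.002] slide [-0.619 -0.805 -0.004] n 1 5 w 59.2 f [-0.4 -0.3 -0.8] ff 30.0 t 3.3
```

```bash
python3 -m inch '[{"slide":[-0.103,-0.134,0],"twist":[0,0,0],"grip":0},{"slide":[-0.103,-0.134,0],"twist":[0,0,0],"grip":0},{"slide":[-0.103,-0.134,0],"twist":[0,0,0],"grip":0},{"slide":[-0.103,-0.134,0],"twist":[0,0,0],"grip":0},{"slide":[-0.103,-0.134,0],"twist":[0,0,0],"grip":0},{"slide":[-0.103,-0.134,0],"twist":[0,0,0],"grip":0},{"slide":[0,0,0],"twist":[0,0,0],"grip":0},{"slide":[0,0,0],"twist":[0,0,0],"grip":0}]'
python3 -c "
from h import *
plan(*tray(16,-6),.011,8.2+180);look(('scene','side'))
s=[cv2.imread(f'pics/last_{n}.png') for n in('scene','side')]
cv2.imwrite('pics/v1.png',np.hstack([cv2.resize(s[0][110:260,240:440],(400,300)),cv2.resize(s[1][190:310,170:330],(400,300))]))"
```

```text
time: 4.32
tool_pos: [0.6447, 0.195, 0.1185]
tcp_rot: [[-0.99, -0.142, -0.002], [-0.142, 0.99, -0.0], [0.002, 0.0, -1.0]]
ft_force: [-0.9, 0.6, -1.4]
width: 0.0588
finger_force: 30.0
at [644.7 195.  118.5] twist [ 0.    -0.002 -0.001] slide [-0.002 -0.017  0.358] n 1 2 w 58.8 f [-0.9  0.6 -1.4] ff 30.0 t 4.3
scene [ 426.7 -391.6] [67.3, 166.8] 15.3 0.96 [248 192 145]
scene [ 408.4 -250.2] [66.9, 109.8] 16.1 0.93 [248  73  84]
scene [422.3 -74.9] [67.0, 111.6] 2.4 0.93 [194 114  81]
scene [422.1  84.5] [66.8, 111.8] 173.8 0.92 [206  99 161]
scene [406.1 237.9] [71.0, 107.5] 16.9 0.77 [254 223 222]
side [608.8 400.7] [48.9, 83.2] 95.7 0.77 [236 235 226]
side [406.8 240.7] [69.4, 106.8] 17.2 0.93 [255 221 221]
side [422.6  87.3] [71.2, 107.2] 173.2 0.91 [208 119 177]
side [620.1   8.1] [95.5, 98.4] 91.4 0.65 [255 200 162]
side [422.4 -72. ] [72.0, 107.8] 0.1 0.91 [200 134  99]
side [ 408.8 -247.3] [74.9, 109.3] 16.1 0.89 [248  90 102]
side [ 428.7 -391. ] [79.2, 166.6] 14.8 0.9 [253 199 174]
```

View pics/v1.png

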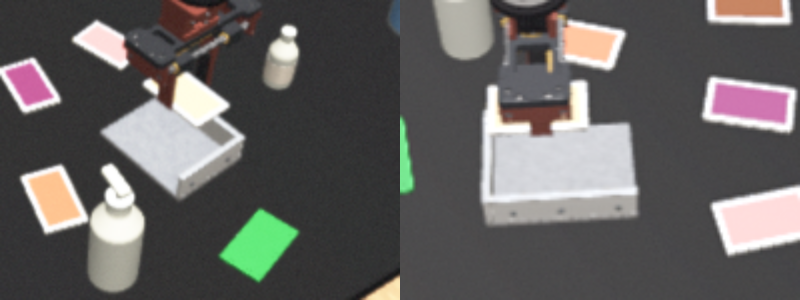

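The beige plate is held flat over the tray: scene crop (195,95), side crop (535,105). It is aligned with the tray, so I lower and release.

```bash
python3 -m inch '[{"slide":[0,-0.017,0.1],"twist":[0,0,0],"grip":0},{"slide":[0,0,0.15],"twist":[0,0,0],"grip":0},{"slide":[0,0,0.08],"twist":[0,0,0],"grip":0},{"slide":[0,0,0.02],"twist":[0,0,0],"grip":0},{"slide":[0,0,0],"twist":[0,0,0],"grip":0},{"slide":[0,0,0],"twist":[0,0,0],"grip":0}]'
python3 -m inch '[{"slide":[0,0,0.008],"twist":[0,0,0],"grip":0},{"slide":[0,0,0],"twist":[0,0,0],"grip":0},{"slide":[0,0,0],"twist":[0,0,0],"grip":0}]'
```

```text
time: 5.18
tool_pos: [0.6471, 0.1903, 0.016]
tcp_rot: [[-0.99, -0.143, 0.002], [-0.143, 0.99, 0.001], [-0.002, 0.001, -1.0]]
ft_force: [-0.3, -0.9, -2.3]
width: 0.0591
finger_force: 30.0
time: 5.55
tool_pos: [0.6463, 0.1897, 0.0122]
tcp_rot: [[-0.99, -0.142, 0.0], [-0.142, 0.99, 0.0], [-0.0, 0.0, -1.0]]
ft_force: [-0.4, -0.3, -1.0]
width: 0.059
finger_force: 30.0
```

```bash
python3 -m inch '[{"slide":[0,0,0.004],"twist":[0,0,0],"grip":0},{"slide":[0,0,0],"twist":[0,0,0],"grip":0}]'
python3 -m inch '[{"slide":[0,0,0],"twist":[0,0,0],"grip":0.8},{"slide":[0,0,0],"twist":[0,0,0],"grip":0.8},{"slide":[0,0,0],"twist":[0,0,0],"grip":0.8},{"slide":[0,0,-0.1],"twist":[0,0,0],"grip":0.8},{"slide":[0,0,-0.15],"twist":[0,0,0],"grip":0.8},{"slide":[0,0,-0.15],"twist":[0,0,0],"grip":1},{"slide":[0,0,0],"twist":[0,0,0],"grip":1}]'
python3 -c "
from h import *
plan(.407,.2425,.10,17)"
```

```text
time: 5.8
tool_pos: [0.6461, 0.1896, 0.0107]
tcp_rot: [[-0.99, -0.142, -0.0], [-0.142, 0.99, -0.0], [0.0, -0.0, -1.0]]
ft_force: [-0.2, -0.6, -1.3]
width: 0.0588
finger_force: 30.0
time: 6.68
tool_pos: [0.649, 0.1904, 0.1353]
tcp_rot: [[-0.99, -0.142, 0.007], [-0.142, 0.99, 0.003], [-0.008, 0.002, -1.0]]
ft_force: [-1.4, -0.1, -0.4]
width: 0.086
finger_force: 0.0
at [649.  190.4 135.3] twist [ 0.001  0.01  -0.196] slide [0.721 0.402 0.118] n 1 4 w 86.0 f [-1.4 -0.1 -0.4] ff 0.0 t 6.7
```

```bash
python3 -m inch '[{"slide":[0,0,0],"twist":[0,0,-0.196],"grip":1},{"slide":[0.144,0.08,0.02],"twist":[0,0,0],"grip":1},{"slide":[0.144,0.08,0.02],"twist":[0,0,0],"grip":1},{"slide":[0.144,0.08,0.02],"twist":[0,0,0],"grip":1},{"slide":[0.144,0.08,0.02],"twist":[0,0,0],"grip":1},{"slide":[0.144,0.08,0.02],"twist":[0,0,0],"grip":1},{"slide":[0,0,0],"twist":[0,0,0],"grip":1},{"slide":[0,0,0],"twist":[0,0,0],"grip":1}]'
python3 - <<'E'
from h import *
plan(.407,.2425,.002,17)
m=ctrl.camera_model("wrist");im=ctrl.snapshot("wrist");cv2.imwrite("pics/w2.png",im[:,:,::-1])
for r in rects(m,im,.006,thr=110): print(*r)
E
```

```text
time: 7.68
tool_pos: [0.405, 0.2411, 0.1007]
tcp_rot: [[-0.956, -0.293, 0.0], [-0.293, 0.956, -0.0], [-0.0, -0.0, -1.0]]
ft_force: [0.9, -0.9, 0.0]
width: 0.0878
finger_force: 0.0
at [405.  241.1 100.7] twist [-0.  0.  0.] slide [-0.008  0.002  0.329] n 1 2 w 87.8 f [ 0.9 -0.9  0. ] ff 0.0 t 7.7
[407.  242.1] [61.7, 101.5] 17.1 0.98 [245 232 230] [259. 190.]
[422.1  88.7] [62.5, 102.6] 173.6 0.97 [197 102 159] [104. 160.]
```

```bash
python3 -m inch '[{"slide":[-0.008,0.002,0.1],"twist":[0,0,0],"grip":1},{"slide":[0,0,0.15],"twist":[0,0,0],"grip":1},{"slide":[0,0,0.078],"twist":[0,0,0],"grip":1},{"slide":[0,0,0],"twist":[0,0,0],"grip":1},{"slide":[0,0,0],"twist":[0,0,0],"grip":1},{"slide":[0,0,0],"twist":[0,0,0],"grip":0},{"slide":[0,0,0],"twist":[0,0,0],"grip":0},{"slide":[0,0,0],"twist":[0,0,0],"grip":0},{"slide":[0,0,0],"twist":[0,0,0],"grip":0},{"slide":[0,0,0],"twist":[0,0,0],"grip":0}]'
python3 -m inch '[{"slide":[0,0,-0.1],"twist":[0,0,0],"grip":0},{"slide":[0,0,-0.18],"twist":[0,0,0],"grip":0},{"slide":[0,0,-0.106],"twist":[0,0,0.1],"grip":0},{"slide":[0,0,0],"twist":[0,0,0.096],"grip":0},{"slide":[0,0,0],"twist":[0,0,0],"grip":0},{"slide":[0,0,0],"twist":[0,0,0],"grip":0}]'
python3 -c "
from h import *
plan(*tray(16,-6),.12,8.2+180)"
```

```text
time: 8.98
tool_pos: [0.4068, 0.2425, 0.0026]
tcp_rot: [[-0.956, -0.293, 0.0], [-0.293, 0.956, 0.0], [-0.0, 0.0, -1.0]]
ft_force: [-0.3, -1.0, 1.5]
width: 0.0592
finger_force: 30.0
time: 9.72
tool_pos: [0.4062, 0.2422, 0.1177]
tcp_rot: [[-0.99, -0.144, -0.001], [-0.144, 0.99, -0.001], [0.001, -0.001, -1.0]]
ft_force: [0.1, 0.9, -1.6]
width: 0.0594
finger_force: 30.0
at [406.2 242.2 117.7] twist [-0.001 -0.001  0.002] slide [-0.766 -0.286 -0.008] n 1 4 w 59.4 f [ 0.1  0.9 -1.6] ff 30.0 t 9.7
```

```bash
python3 -m inch '[{"slide":[-0.153,-0.057,-0.002],"twist":[0,0,0],"grip":0},{"slide":[-0.153,-0.057,-0.002],"twist":[0,0,0],"grip":0},{"slide":[-0.153,-0.057,-0.002],"twist":[0,0,0],"grip":0},{"slide":[-0.153,-0.057,-0.002],"twist":[0,0,0],"grip":0},{"slide":[-0.153,-0.057,-0.002],"twist":[0,0,0],"grip":0},{"slide":[0,0,0],"twist":[0,0,0],"grip":0},{"slide":[0,0,0],"twist":[0,0,0],"grip":0}]'
python3 -m inch '[{"slide":[0,0,0.1],"twist":[0,0,0],"grip":0},{"slide":[0,0,0.15],"twist":[0,0,0],"grip":0},{"slide":[0,0,0.07],"twist":[0,0,0],"grip":0},{"slide":[0,0,0.015],"twist":[0,0,0],"grip":0},{"slide":[0,0,0],"twist":[0,0,0],"grip":0},{"slide":[0,0,0],"twist":[0,0,0],"grip":0},{"slide":[0,0,0],"twist":[0,0,0],"grip":0}]'
python3 -c "
from h import *
plan(*tray(16,-6),.0155,8.2+180)"
```

```text
time: 10.6
tool_pos: [0.6447, 0.1907, 0.12]
tcp_rot: [[-0.99, -0.143, -0.003], [-0.143, 0.99, -0.0], [0.003, 0.0, -1.0]]
ft_force: [-0.8, 1.0, -1.4]
width: 0.0593
finger_force: 30.0
time: 11.48
tool_pos: [0.6468, 0.1908, 0.022]
tcp_rot: [[-0.99, -0.142, 0.002], [-0.142, 0.99, 0.001], [-0.002, 0.0, -1.0]]
ft_force: [1.0, -0.1, -0.7]
width: 0.0593
finger_force: 30.0
at [646.8 190.8  22. ] twist [ 0.001  0.002 -0.   ] slide [ 0.003 -0.002  0.022] n 1 1 w 59.3 f [ 1.  -0.1 -0.7] ff 30.0 t 11.5
```

```bash
python3 -m inch '[{"slide":[0,0,0.02],"twist":[0,0,0],"grip":0},{"slide":[0,0,0],"twist":[0,0,0],"grip":0},{"slide":[0,0,0],"twist":[0,0,0],"grip":0}]'
python3 -m inch '[{"slide":[0,0,0],"twist":[0,0,0],"grip":0.8},{"slide":[0,0,0],"twist":[0,0,0],"grip":0.8},{"slide":[0,0,0],"twist":[0,0,0],"grip":0.8},{"slide":[0,0,-0.1],"twist":[0,0,0],"grip":0.8},{"slide":[0,0,-0.15],"twist":[0,0,0],"grip":0.8},{"slide":[0,0,-0.1],"twist":[0,0,0],"grip":1},{"slide":[0,0,0],"twist":[0,0,0],"grip":1},{"slide":[0,0,0],"twist":[0,0,0],"grip":1}]'
python3 -c "
from h import *
plan(.424,.0875,.10,173.6)"
```

```text
time: 11.85
tool_pos: [0.646, 0.1905, 0.0147]
tcp_rot: [[-0.99, -0.142, -0.0], [-0.142, 0.99, -0.0], [0.0, 0.0, -1.0]]
ft_force: [-0.0, -0.2, -0.3]
width: 0.0598
finger_force: 30.0
time: 12.85
tool_pos: [0.6453, 0.1904, 0.1187]
tcp_rot: [[-0.99, -0.143, -0.001], [-0.143, 0.99, -0.0], [0.001, -0.0, -1.0]]
ft_force: [-0.1, -0.6, -0.2]
width: 0.0874
finger_force: 0.0
at [645.3 190.4 118.7] twist [-0.001 -0.002  0.324] slide [ 0.695 -0.423  0.062] n 2 4 w 87.4 f [-0.1 -0.6 -0.2] ff 0.0 t 12.8
```

```bash
python3 -m inch '[{"slide":[0,0,0],"twist":[0,0,0.162],"grip":1},{"slide":[0,0,0],"twist":[0,0,0.162],"grip":1},{"slide":[0.139,-0.085,0.012],"twist":[0,0,0],"grip":1},{"slide":[0.139,-0.085,0.012],"twist":[0,0,0],"grip":1},{"slide":[0.139,-0.085,0.012],"twist":[0,0,0],"grip":1},{"slide":[0.139,-0.085,0.012],"twist":[0,0,0],"grip":1},{"slide":[0.139,-0.085,0.012],"twist":[0,0,0],"grip":1},{"slide":[0,0,0],"twist":[0,0,0],"grip":1},{"slide":[0,0,0],"twist":[0,0,0],"grip":1}]'
python3 - <<'E'
from h import *
m=ctrl.camera_model("wrist");im=ctrl.snapshot("wrist");cv2.imwrite("pics/w3.png",im[:,:,::-1])
for r in rects(m,im,.006,thr=110): print(*r)
plan(.424,.0875,.002,173.6)
look()
E
```

```text
time: 13.98
tool_pos: [0.425, 0.0874, 0.1014]
tcp_rot: [[-0.994, 0.111, -0.0], [0.111, 0.994, 0.0], [0.0, -0.0, -1.0]]
ft_force: [-0.1, -0.2, -0.1]
width: 0.0877
finger_force: 0.0
[ 581.3 -186.1] [89.0, 107.2] 83.6 0.96 [116 119 125] [ 58. 329.]
[422.7 -70.5] [65.7, 104.0] 2.5 0.97 [241 167 124] [105. 203.]
[422.4  88. ] [63.5, 103.8] 173.7 0.98 [247 196 243] [259. 185.]
at [425.7  87.6 101.6] twist [0.    0.001 0.001] slide [ 0.005 -0.001  0.332] n 1 2 w 88.0 f [ 0.6  0.4 -0.4] ff 0.0 t 14.0
scene [ 426.7 -391.6] [67.3, 166.8] 15.3 0.96 [248 192 146]
scene [ 408.5 -250.1] [66.9, 110.2] 16.2 0.93 [249  74  84]
scene [422.3 -74.9] [67.0, 111.6] 2.4 0.93 [194 114  81]
scene [422.1  84.5] [66.9, 111.8] 173.7 0.92 [207  99 162]
side [608.9 400.7] [48.9, 83.3] 95.7 0.8 [252 251 241]
side [630.7   6.4] [73.1, 110.4] 168.9 0.92 [255 216 178]
```

```bash
python3 -m inch '[{"slide":[0.005,0,0.1],"twist":[0,0,0],"grip":1},{"slide":[0,0,0.15],"twist":[0,0,0],"grip":1},{"slide":[0,0,0.081],"twist":[0,0,0],"grip":1},{"slide":[0,0,0],"twist":[0,0,0],"grip":1},{"slide":[0,0,0],"twist":[0,0,0],"grip":1},{"slide":[0,0,0],"twist":[0,0,0],"grip":0},{"slide":[0,0,0],"twist":[0,0,0],"grip":0},{"slide":[0,0,0],"twist":[0,0,0],"grip":0},{"slide":[0,0,0],"twist":[0,0,0],"grip":0},{"slide":[0,0,0],"twist":[0,0,0],"grip":0}]'
python3 -m inch '[{"slide":[0,0,-0.1],"twist":[0,0,0],"grip":0},{"slide":[0,0,-0.18],"twist":[0,0,0],"grip":0},{"slide":[0,0,-0.106],"twist":[0,0,-0.162],"grip":0},{"slide":[0,0,0],"twist":[0,0,-0.162],"grip":0},{"slide":[0,0,0],"twist":[0,0,0],"grip":0},{"slide":[0,0,0],"twist":[0,0,0],"grip":0}]'
python3 -c "
from h import *
plan(*tray(16,-6),.12,8.2+180)"
```

```text
time: 15.38
tool_pos: [0.4232, 0.0873, 0.0026]
tcp_rot: [[-0.994, 0.111, 0.0], [0.111, 0.994, 0.0], [-0.0, 0.0, -1.0]]
ft_force: [0.5, -0.3, 2.1]
width: 0.0596
finger_force: 30.0
time: 16.12
tool_pos: [0.4226, 0.087, 0.1178]
tcp_rot: [[-0.99, -0.14, -0.001], [-0.14, 0.99, -0.0], [0.001, -0.0, -1.0]]
ft_force: [-0.7, -1.1, -1.1]
width: 0.0593
finger_force: 30.0
at [422.6  87.  117.8] twist [-0.    -0.002 -0.003] slide [-0.786  0.234 -0.007] n 1 4 w 59.3 f [-0.7 -1.1 -1.1] ff 30.0 t 16.1
```

```bash
python3 -m inch '[{"slide":[-0.157,0.047,-0.001],"twist":[0,0,0],"grip":0},{"slide":[-0.157,0.047,-0.001],"twist":[0,0,0],"grip":0},{"slide":[-0.157,0.047,-0.001],"twist":[0,0,0],"grip":0},{"slide":[-0.157,0.047,-0.001],"twist":[0,0,0],"grip":0},{"slide":[-0.157,0.047,-0.001],"twist":[0,0,0],"grip":0},{"slide":[0,0,0],"twist":[0,0,0],"grip":0},{"slide":[0,0,0],"twist":[0,0,0],"grip":0}]'
python3 -m inch '[{"slide":[0,0,0.1],"twist":[0,0,0],"grip":0},{"slide":[0,0,0.15],"twist":[0,0,0],"grip":0},{"slide":[0,0,0.05],"twist":[0,0,0],"grip":0},{"slide":[0,0,0.015],"twist":[0,0,0],"grip":0},{"slide":[0,0,0],"twist":[0,0,0],"grip":0},{"slide":[0,0,0],"twist":[0,0,0],"grip":0},{"slide":[0,0,0],"twist":[0,0,0],"grip":0},{"slide":[0,0,0],"twist":[0,0,0],"grip":0}]'
python3 -c "
from h import *
plan(*tray(16,-6),.0212,8.2+180)"
```

```text
time: 17.0
tool_pos: [0.645, 0.1899, 0.1184]
tcp_rot: [[-0.99, -0.141, -0.003], [-0.141, 0.99, -0.001], [0.003, -0.001, -1.0]]
ft_force: [0.5, 0.6, -0.6]
width: 0.0592
finger_force: 30.0
time: 18.0
tool_pos: [0.6465, 0.1907, 0.0258]
tcp_rot: [[-0.99, -0.142, 0.001], [-0.142, 0.99, 0.0], [-0.001, 0.0, -1.0]]
ft_force: [-0.4, 0.1, -1.4]
width: 0.059
finger_force: 30.0
at [646.5 190.7  25.8] twist [ 0.     0.001 -0.   ] slide [ 0.002 -0.002  0.015] n 1 1 w 59.0 f [-0.4  0.1 -1.4] ff 30.0 t 18.0
```

```bash
python3 -m inch '[{"slide":[0,0,0.014],"twist":[0,0,0],"grip":0},{"slide":[0,0,0],"twist":[0,0,0],"grip":0},{"slide":[0,0,0],"twist":[0,0,0],"grip":0}]'
python3 -m inch '[{"slide":[0,0,0],"twist":[0,0,0],"grip":0.8},{"slide":[0,0,0],"twist":[0,0,0],"grip":0.8},{"slide":[0,0,0],"twist":[0,0,0],"grip":0.8},{"slide":[0,0,-0.1],"twist":[0,0,0],"grip":0.8},{"slide":[0,0,-0.15],"twist":[0,0,0],"grip":0.8},{"slide":[0,0,-0.08],"twist":[0,0,0],"grip":1},{"slide":[0,0,0],"twist":[0,0,0],"grip":1},{"slide":[0,0,0],"twist":[0,0,0],"grip":1}]'
python3 -c "
from h import *
plan(.427,-.0725,.10,2.5)
look()
"
```

```text
time: 18.38
tool_pos: [0.646, 0.1905, 0.0208]
tcp_rot: [[-0.99, -0.142, -0.001], [-0.142, 0.99, -0.0], [0.001, -0.0, -1.0]]
ft_force: [0.4, 0.2, -0.6]
width: 0.0595
finger_force: 30.0
time: 19.38
tool_pos: [0.6454, 0.1904, 0.1189]
tcp_rot: [[-0.99, -0.143, -0.002], [-0.143, 0.99, -0.0], [0.002, -0.0, -1.0]]
ft_force: [0.1, -0.7, -0.8]
width: 0.0876
finger_force: 0.0
at [645.4 190.4 118.9] twist [-0.    -0.002  0.127] slide [ 0.766 -0.844  0.063] n 1 5 w 87.6 f [ 0.1 -0.7 -0.8] ff 0.0 t 19.4
scene [ 426.7 -391.6] [67.3, 166.8] 15.3 0.96 [249 193 146]
scene [ 408.5 -250.2] [67.1, 110.2] 16.2 0.93 [249  74  84]
scene [422.3 -74.9] [67.0, 111.6] 2.4 0.93 [195 114  81]
side [608.8 400.7] [48.9, 83.2] 95.7 0.77 [237 236 227]
side [620.7  -3. ] [96.3, 111.0] 91.4 0.6 [255 201 163]
side [422.4 -72. ] [72.3, 107.9] 179.9 0.91 [201 135 100]
side [ 408.8 -247.3] [74.9, 109.3] 16.1 0.9 [249  91 103]
side [ 428.9 -391.1] [79.6, 167.1] 14.8 0.9 [254 200 174]
```

```bash
python3 -m inch '[{"slide":[0,0,0],"twist":[0,0,0.127],"grip":1},{"slide":[0.128,-0.141,0.01],"twist":[0,0,0],"grip":1},{"slide":[0.128,-0.141,0.01],"twist":[0,0,0],"grip":1},{"slide":[0.128,-0.141,0.01],"twist":[0,0,0],"grip":1},{"slide":[0.128,-0.141,0.01],"twist":[0,0,0],"grip":1},{"slide":[0.128,-0.141,0.01],"twist":[0,0,0],"grip":1},{"slide":[0.128,-0.141,0.01],"twist":[0,0,0],"grip":1},{"slide":[0,0,0],"twist":[0,0,0],"grip":1},{"slide":[0,0,0],"twist":[0,0,0],"grip":1},{"slide":[0,0,0],"twist":[0,0,0],"grip":1}]'
python3 - <<'E'
from h import *
m=ctrl.camera_model("wrist");im=ctrl.snapshot("wrist");cv2.imwrite("pics/w4.png",im[:,:,::-1])
for r in rects(m,im,.006,thr=110): print(*r)
plan(.427,-.0715,.002,2.5)
E
```

```text
time: 20.72
tool_pos: [0.428, -0.0719, 0.1019]
tcp_rot: [[-0.999, -0.045, 0.0], [-0.045, 0.999, 0.0], [-0.0, 0.0, -1.0]]
ft_force: [-0.6, -0.2, 0.1]
width: 0.0876
finger_force: 0.0
[ 625.5 -318.2] [90.4, 108.0] 92.8 0.95 [118 121 127] [ 58. 329.]
[422.6 -71.7] [63.5, 103.3] 2.6 0.98 [247 219 174] [258. 183.]
[ 409.  -245.3] [66.0, 103.3] 16.3 0.97 [247 115 130] [ 83. 162.]
at [427.9 -71.9 101.9] twist [0.    0.    0.002] slide [0.003 0.001 0.333] n 1 2 w 87.6 f [ 0.6  0.4 -0.3] ff 0.0 t 20.8
```

```bash
python3 -m inch '[{"slide":[0.012,0,0.1],"twist":[0,0,0],"grip":1},{"slide":[0,0,0.15],"twist":[0,0,0],"grip":1},{"slide":[0,0,0.082],"twist":[0,0,0],"grip":1},{"slide":[0,0,0],"twist":[0,0,0],"grip":1},{"slide":[0,0,0],"twist":[0,0,0],"grip":1},{"slide":[0,0,0],"twist":[0,0,0],"grip":0},{"slide":[0,0,0],"twist":[0,0,0],"grip":0},{"slide":[0,0,0],"twist":[0,0,0],"grip":0},{"slide":[0,0,0],"twist":[0,0,0],"grip":0},{"slide":[0,0,0],"twist":[0,0,0],"grip":0}]'
python3 -m inch '[{"slide":[0,0,-0.1],"twist":[0,0,0],"grip":0},{"slide":[0,0,-0.18],"twist":[0,0,0],"grip":0},{"slide":[0,0,-0.11],"twist":[0,0,-0.125],"grip":0},{"slide":[0,0,0],"twist":[0,0,0],"grip":0},{"slide":[0,0,0],"twist":[0,0,0],"grip":0},{"slide":[0,0,0],"twist":[0,0,0],"grip":0}]'
python3 -c "
from h import *
plan(*tray(16,-6),.12,8.2+180)"
```

```text
time: 22.02
tool_pos: [0.4234, -0.0731, 0.0026]
tcp_rot: [[-0.999, -0.043, 0.0], [-0.043, 0.999, 0.0], [-0.0, 0.0, -1.0]]
ft_force: [-0.5, 0.2, 2.5]
width: 0.0594
finger_force: 30.0
time: 22.78
tool_pos: [0.4223, -0.0731, 0.1181]
tcp_rot: [[-0.99, -0.14, -0.003], [-0.14, 0.99, -0.0], [0.003, 0.0, -1.0]]
ft_force: [0.3, -0.1, -1.2]
width: 0.0598
finger_force: 30.0
at [422.3 -73.1 118.1] twist [ 0.    -0.004 -0.003] slide [-0.863  0.762 -0.006] n 1 5 w 59.8 f [ 0.3 -0.1 -1.2] ff 30.0 t 22.8
```

```bash
python3 -m inch '[{"slide":[-0.144,0.127,-0.001],"twist":[0,0,0],"grip":0},{"slide":[-0.144,0.127,-0.001],"twist":[0,0,0],"grip":0},{"slide":[-0.144,0.127,-0.001],"twist":[0,0,0],"grip":0},{"slide":[-0.144,0.127,-0.001],"twist":[0,0,0],"grip":0},{"slide":[-0.144,0.127,-0.001],"twist":[0,0,0],"grip":0},{"slide":[-0.144,0.127,-0.001],"twist":[0,0,0],"grip":0},{"slide":[0,0,0],"twist":[0,0,0],"grip":0},{"slide":[0,0,0],"twist":[0,0,0],"grip":0}]'
python3 -m inch '[{"slide":[0,0,0.1],"twist":[0,0,0],"grip":0},{"slide":[0,0,0.13],"twist":[0,0,0],"grip":0},{"slide":[0,0,0.05],"twist":[0,0,0],"grip":0},{"slide":[0,0,0.015],"twist":[0,0,0],"grip":0},{"slide":[0,0,0],"twist":[0,0,0],"grip":0},{"slide":[0,0,0],"twist":[0,0,0],"grip":0},{"slide":[0,0,0],"twist":[0,0,0],"grip":0},{"slide":[0,0,0],"twist":[0,0,0],"grip":0}]'
python3 -c "
from h import *
plan(*tray(16,-6),.0272,8.2+180)"
```

```text
time: 23.78
tool_pos: [0.6467, 0.1888, 0.1192]
tcp_rot: [[-0.99, -0.141, -0.003], [-0.141, 0.99, -0.002], [0.003, -0.001, -1.0]]
ft_force: [0.2, -0.5, -0.9]
width: 0.0598
finger_force: 30.0
time: 24.78
tool_pos: [0.648, 0.1899, 0.0333]
tcp_rot: [[-0.99, -0.141, 0.001], [-0.141, 0.99, 0.0], [-0.001, 0.0, -1.0]]
ft_force: [-0.2, 0.5, -1.0]
width: 0.0592
finger_force: 30.0
at [648.  189.9  33.3] twist [ 0.     0.001 -0.002] slide [0.007 0.002 0.02 ] n 1 1 w 59.2 f [-0.2  0.5 -1. ] ff 30.0 t 24.8
```

```bash
python3 -m inch '[{"slide":[0.006,0.001,0.019],"twist":[0,0,0],"grip":0},{"slide":[0,0,0],"twist":[0,0,0],"grip":0},{"slide":[0,0,0],"twist":[0,0,0],"grip":0}]'
python3 -m inch '[{"slide":[0,0,0],"twist":[0,0,0],"grip":0.8},{"slide":[0,0,0],"twist":[0,0,0],"grip":0.8},{"slide":[0,0,0],"twist":[0,0,0],"grip":0.8},{"slide":[0,0,-0.1],"twist":[0,0,0],"grip":0.8},{"slide":[0,0,-0.15],"twist":[0,0,0],"grip":0.8},{"slide":[0,0,-0.08],"twist":[0,0,0],"grip":1},{"slide":[0,0,0],"twist":[0,0,0],"grip":1},{"slide":[0,0,0],"twist":[0,0,0],"grip":1}]'
python3 -c "
from h import *
plan(.411,-.248,.10,16.3)
look()
s=[cv2.imread(f'pics/last_{n}.png') for n in('scene','side')]
cv2.imwrite('pics/v2.png',np.hstack([cv2.resize(s[0][110:260,240:440],(400,300)),cv2.resize(s[1][190:310,170:330],(400,300))]))
"
```

```text
time: 25.15
tool_pos: [0.6457, 0.1897, 0.0268]
tcp_rot: [[-0.99, -0.141, -0.001], [-0.141, 0.99, -0.0], [0.001, -0.0, -1.0]]
ft_force: [-0.1, -0.7, -0.8]
width: 0.0592
finger_force: 30.0
time: 26.15
tool_pos: [0.6452, 0.1896, 0.1249]
tcp_rot: [[-0.99, -0.141, -0.002], [-0.141, 0.99, -0.001], [0.002, -0.0, -1.0]]
ft_force: [0.1, -0.3, 0.4]
width: 0.0878
finger_force: 0.0
at [645.2 189.6 124.9] twist [-0.    -0.002 -0.182] slide [ 1.159 -1.181  0.083] n 1 6 w 87.8 f [ 0.1 -0.3  0.4] ff 0.0 t 26.1
scene [ 426.7 -391.6] [67.3, 166.8] 15.3 0.96 [249 192 146]
scene [ 408.5 -250.2] [67.1, 110.2] 16.2 0.93 [249  74  84]
side [608.8 400.7] [48.9, 83.2] 95.7 0.77 [237 235 226]
side [623.4  -8.6] [101.2, 111.3] 85.9 0.57 [255 201 163]
side [ 408.8 -247.3] [74.9, 109.3] 16.1 0.89 [249  91 103]
side [ 428.9 -391.1] [79.6, 167.1] 14.8 0.9 [254 200 174]
```

View pics/v2.png

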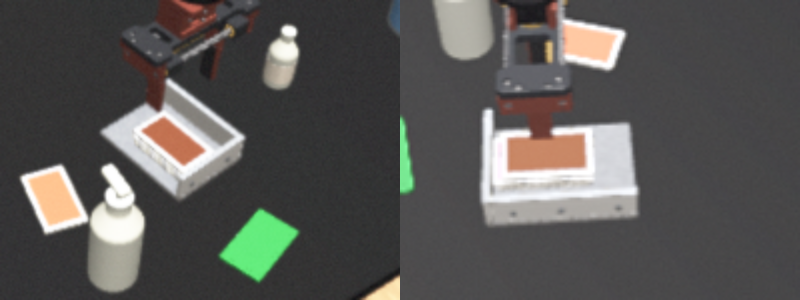

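The brown plate is on top of a tidy four-plate stack (scene crop (173,140), side crop (545,155)). Nothing has been disturbed. Next is red.

```bash
python3 -m inch '[{"slide":[0,0,0],"twist":[0,0,-0.182],"grip":1},{"slide":[0.129,-0.131,0.009],"twist":[0,0,0],"grip":1},{"slide":[0.129,-0.131,0.009],"twist":[0,0,0],"grip":1},{"slide":[0.129,-0.131,0.009],"twist":[0,0,0],"grip":1},{"slide":[0.129,-0.131,0.009],"twist":[0,0,0],"grip":1},{"slide":[0.129,-0.131,0.009],"twist":[0,0,0],"grip":1},{"slide":[0.129,-0.131,0.009],"twist":[0,0,0],"grip":1},{"slide":[0.129,-0.131,0.009],"twist":[0,0,0],"grip":1},{"slide":[0.129,-0.131,0.009],"twist":[0,0,0],"grip":1},{"slide":[0.129,-0.131,0.009],"twist":[0,0,0],"grip":1}]'
python3 -m inch '[{"slide":[0,0,0],"twist":[0,0,0],"grip":1},{"slide":[0,0,0],"twist":[0,0,0],"grip":1},{"slide":[0,0,0],"twist":[0,0,0],"grip":1}]'
python3 - <<'E'
from h import *
m=ctrl.camera_model("wrist");im=ctrl.snapshot("wrist");cv2.imwrite("pics/w5.png",im[:,:,::-1])
for r in rects(m,im,.006,thr=110): print(*r)
plan(.410,-.247,.002,16.3)
E
```

```text
time: 27.5
tool_pos: [0.4094, -0.2486, 0.1009]
tcp_rot: [[-0.96, -0.281, -0.001], [-0.281, 0.96, 0.0], [0.001, 0.001, -1.0]]
ft_force: [0.2, -0.7, -0.0]
width: 0.0875
finger_force: 0.0
time: 27.88
tool_pos: [0.4116, -0.246, 0.1014]
tcp_rot: [[-0.959, -0.283, -0.0], [-0.283, 0.959, 0.001], [0.0, 0.001, -1.0]]
ft_force: [1.0, -0.5, -0.9]
width: 0.0876
finger_force: 0.0
[ 409.  -246.9] [62.6, 102.7] 16.4 0.98 [247 135 146] [258. 185.]
[ 429.9 -388.2] [67.2, 163.0] 15.1 0.97 [247 233 241] [114. 161.]
at [ 411.6 -246.1  101.5] twist [0.001 0.    0.003] slide [ 0.006 -0.002  0.332] n 1 2 w 87.5 f [0.5 0.5 0.3] ff 0.0 t 27.9
```

```bash
python3 -m inch '[{"slide":[0.008,-0.002,0.1],"twist":[0,0,0],"grip":1},{"slide":[0,0,0.15],"twist":[0,0,0],"grip":1},{"slide":[0,0,0.082],"twist":[0,0,0],"grip":1},{"slide":[0,0,0],"twist":[0,0,0],"grip":1},{"slide":[0,0,0],"twist":[0,0,0],"grip":1},{"slide":[0,0,0],"twist":[0,0,0],"grip":0},{"slide":[0,0,0],"twist":[0,0,0],"grip":0},{"slide":[0,0,0],"twist":[0,0,0],"grip":0},{"slide":[0,0,0],"twist":[0,0,0],"grip":0},{"slide":[0,0,0],"twist":[0,0,0],"grip":0}]'
python3 -m inch '[{"slide":[0,0,-0.1],"twist":[0,0,0],"grip":0},{"slide":[0,0,-0.18],"twist":[0,0,0],"grip":0},{"slide":[0,0,-0.12],"twist":[0,0,0.18],"grip":0},{"slide":[0,0,0],"twist":[0,0,0],"grip":0},{"slide":[0,0,0],"twist":[0,0,0],"grip":0},{"slide":[0,0,0],"twist":[0,0,0],"grip":0}]'
python3 -c "
from h import *
plan(*tray(16,-6),.12,8.2+180)"
```

```text
time: 29.18
tool_pos: [0.4088, -0.2486, 0.0023]
tcp_rot: [[-0.96, -0.281, 0.0], [-0.281, 0.96, 0.0], [-0.0, 0.0, -1.0]]
ft_force: [-0.5, 1.1, 3.4]
width: 0.0597
finger_force: 30.0
time: 29.92
tool_pos: [0.4077, -0.2482, 0.1207]
tcp_rot: [[-0.99, -0.143, -0.003], [-0.143, 0.99, 0.001], [0.003, 0.001, -1.0]]
ft_force: [-0.3, -0.1, -0.9]
width: 0.0591
finger_force: 30.0
at [ 407.7 -248.2  120.7] twist [ 0.002 -0.003  0.001] slide [-0.995  1.333  0.002] n 1 7 w 59.1 f [-0.3 -0.1 -0.9] ff 30.0 t 29.9
```

```bash
python3 -m inch '[{"slide":[-0.1105,0.148,0],"twist":[0,0,0],"grip":0},{"slide":[-0.1105,0.148,0],"twist":[0,0,0],"grip":0},{"slide":[-0.1105,0.148,0],"twist":[0,0,0],"grip":0},{"slide":[-0.1105,0.148,0],"twist":[0,0,0],"grip":0},{"slide":[-0.1105,0.148,0],"twist":[0,0,0],"grip":0},{"slide":[-0.1105,0.148,0],"twist":[0,0,0],"grip":0},{"slide":[-0.1105,0.148,0],"twist":[0,0,0],"grip":0},{"slide":[-0.1105,0.148,0],"twist":[0,0,0],"grip":0},{"slide":[-0.1105,0.148,0],"twist":[0,0,0],"grip":0},{"slide":[0,0,0],"twist":[0,0,0],"grip":0}]'
python3 -m inch '[{"slide":[0,0,0],"twist":[0,0,0],"grip":0},{"slide":[0,0,0.1],"twist":[0,0,0],"grip":0},{"slide":[0,0,0.12],"twist":[0,0,0],"grip":0},{"slide":[0,0,0.045],"twist":[0,0,0],"grip":0},{"slide":[0,0,0.012],"twist":[0,0,0],"grip":0},{"slide":[0,0,0],"twist":[0,0,0],"grip":0},{"slide":[0,0,0],"twist":[0,0,0],"grip":0},{"slide":[0,0,0],"twist":[0,0,0],"grip":0},{"slide":[0,0,0],"twist":[0,0,0],"grip":0}]'
python3 -c "
from h import *
plan(*tray(16,-6),.0330,8.2+180)"
```

```text
time: 31.18
tool_pos: [0.6469, 0.1955, 0.1198]
tcp_rot: [[-0.989, -0.15, -0.002], [-0.15, 0.989, 0.002], [0.002, 0.003, -1.0]]
ft_force: [-0.5, 0.2, -0.9]
width: 0.0596
finger_force: 30.0
time: 32.3
tool_pos: [0.6473, 0.1895, 0.0395]
tcp_rot: [[-0.99, -0.143, 0.001], [-0.143, 0.99, 0.0], [-0.001, 0.0, -1.0]]
ft_force: [-0.0, 0.0, -0.7]
width: 0.0594
finger_force: 30.0
at [647.3 189.5  39.5] twist [ 0.     0.001 -0.   ] slide [0.004 0.003 0.022] n 1 1 w 59.4 f [-0.   0.  -0.7] ff 30.0 t 32.3
```

```bash
python3 -m inch '[{"slide":[0.003,0.003,0.021],"twist":[0,0,0],"grip":0},{"slide":[0,0,0],"twist":[0,0,0],"grip":0},{"slide":[0,0,0],"twist":[0,0,0],"grip":0}]'
python3 -m inch '[{"slide":[0,0,0],"twist":[0,0,0],"grip":0.8},{"slide":[0,0,0],"twist":[0,0,0],"grip":0.8},{"slide":[0,0,0],"twist":[0,0,0],"grip":0.8},{"slide":[0,0,-0.1],"twist":[0,0,0],"grip":0.8},{"slide":[0,0,-0.15],"twist":[0,0,0],"grip":0.8},{"slide":[0,0,-0.05],"twist":[0,0,0],"grip":1},{"slide":[0,0,0],"twist":[0,0,0],"grip":1},{"slide":[0,0,0],"twist":[0,0,0],"grip":1}]'
python3 -c "
from h import *
plan(.626,.006,.11,169)
"
```

```text
time: 32.67
tool_pos: [0.6458, 0.1901, 0.0325]
tcp_rot: [[-0.99, -0.143, -0.001], [-0.143, 0.99, -0.0], [0.001, -0.0, -1.0]]
ft_force: [-0.9, 0.7, -2.2]
width: 0.0596
finger_force: 30.0
time: 33.67
tool_pos: [0.645, 0.1898, 0.1211]
tcp_rot: [[-0.99, -0.143, -0.002], [-0.143, 0.99, -0.001], [0.003, -0.0, -1.0]]
ft_force: [-0.1, 0.0, -0.1]
width: 0.0881
finger_force: 0.0
at [645.  189.8 121.1] twist [-0.001 -0.003  0.427] slide [-0.055 -0.613  0.037] n 2 4 w 88.1 f [-0.1  0.  -0.1] ff 0.0 t 33.7
```

```bash
python3 -m inch '[{"slide":[0,0,0],"twist":[0,0,0.214],"grip":1},{"slide":[0,0,0],"twist":[0,0,0.213],"grip":1},{"slide":[-0.014,-0.153,0.009],"twist":[0,0,0],"grip":1},{"slide":[-0.014,-0.153,0.009],"twist":[0,0,0],"grip":1},{"slide":[-0.014,-0.153,0.009],"twist":[0,0,0],"grip":1},{"slide":[-0.014,-0.153,0.009],"twist":[0,0,0],"grip":1},{"slide":[0,0,0],"twist":[0,0,0],"grip":1},{"slide":[0,0,0],"twist":[0,0,0],"grip":1},{"slide":[0,0,0],"twist":[0,0,0],"grip":1}]'
python3 - <<'E'
from h import *
m=ctrl.camera_model("wrist");im=ctrl.snapshot("wrist");cv2.imwrite("pics/w6.png",im[:,:,::-1])
for r in rects(m,im,.006,thr=110): print(*r)
plan(.626,.006,.002,169)
E
```

```text
time: 34.8
tool_pos: [0.6273, 0.0087, 0.1113]
tcp_rot: [[-0.982, 0.189, -0.001], [0.189, 0.982, 0.001], [0.001, 0.001, -1.0]]
ft_force: [-0.5, 0.3, -0.5]
width: 0.088
finger_force: 0.0
[630.2   7.2] [62.0, 102.0] 169.2 0.98 [247 227 183] [257. 188.]
at [627.4   8.6 111.5] twist [ 0.001 -0.001  0.003] slide [ 0.003 -0.009  0.365] n 1 2 w 87.9 f [ 0.6 -0.3  1. ] ff 0.0 t 34.9
```

```bash
python3 -m inch '[{"slide":[0,-0.004,0.13],"twist":[0,0,0],"grip":1},{"slide":[0,0,0.15],"twist":[0,0,0],"grip":1},{"slide":[0,0,0.085],"twist":[0,0,0],"grip":1},{"slide":[0,0,0],"twist":[0,0,0],"grip":1},{"slide":[0,0,0],"twist":[0,0,0],"grip":1},{"slide":[0,0,0],"twist":[0,0,0],"grip":0},{"slide":[0,0,0],"twist":[0,0,0],"grip":0},{"slide":[0,0,0],"twist":[0,0,0],"grip":0},{"slide":[0,0,0],"twist":[0,0,0],"grip":0},{"slide":[0,0,0],"twist":[0,0,0],"grip":0}]'
python3 -m inch '[{"slide":[0,0,-0.1],"twist":[0,0,0],"grip":0},{"slide":[0,0,-0.18],"twist":[0,0,0],"grip":0},{"slide":[0,0,-0.12],"twist":[0,0,-0.215],"grip":0},{"slide":[0,0,0],"twist":[0,0,-0.215],"grip":0},{"slide":[0,0,0],"twist":[0,0,0],"grip":0},{"slide":[0,0,0],"twist":[0,0,0],"grip":0}]'
python3 -c "
from h import *
plan(*tray(16,-6),.12,8.2+180)"
```

```text
time: 36.1
tool_pos: [0.6273, 0.0056, 0.0026]
tcp_rot: [[-0.982, 0.191, 0.0], [0.191, 0.982, 0.0], [-0.0, 0.0, -1.0]]
ft_force: [-1.1, 0.2, 1.0]
width: 0.0592
finger_force: 30.0
time: 36.85
tool_pos: [0.6265, 0.0054, 0.1217]
tcp_rot: [[-0.99, -0.141, -0.002], [-0.141, 0.99, -0.0], [0.002, 0.0, -1.0]]
ft_force: [-0.1, -0.6, -1.1]
width: 0.0593
finger_force: 30.0
at [626.5   5.4 121.7] twist [ 0.    -0.002 -0.002] slide [-0.152  0.6    0.006] n 1 4 w 59.3 f [-0.1 -0.6 -1.1] ff 30.0 t 36.9
```

```bash
python3 -m inch '[{"slide":[-0.038,0.15,0],"twist":[0,0,0],"grip":0},{"slide":[-0.038,0.15,0],"twist":[0,0,0],"grip":0},{"slide":[-0.038,0.15,0],"twist":[0,0,0],"grip":0},{"slide":[-0.038,0.15,0],"twist":[0,0,0],"grip":0},{"slide":[0,0,0],"twist":[0,0,0],"grip":0},{"slide":[0,0,0],"twist":[0,0,0],"grip":0},{"slide":[0,0,0],"twist":[0,0,0],"grip":0}]'
python3 -m inch '[{"slide":[0,0,0.1],"twist":[0,0,0],"grip":0},{"slide":[0,0,0.11],"twist":[0,0,0],"grip":0},{"slide":[0,0,0.04],"twist":[0,0,0],"grip":0},{"slide":[0,0,0.01],"twist":[0,0,0],"grip":0},{"slide":[0,0,0],"twist":[0,0,0],"grip":0},{"slide":[0,0,0],"twist":[0,0,0],"grip":0},{"slide":[0,0,0],"twist":[0,0,0],"grip":0},{"slide":[0,0,0],"twist":[0,0,0],"grip":0}]'
python3 -c "
from h import *
plan(*tray(16,-6),.0392,8.2+180)"
```

```text
time: 37.72
tool_pos: [0.6463, 0.1881, 0.1221]
tcp_rot: [[-0.99, -0.142, -0.001], [-0.142, 0.99, -0.001], [0.001, -0.001, -1.0]]
ft_force: [0.9, -0.3, 0.4]
width: 0.0592
finger_force: 30.0
time: 38.72
tool_pos: [0.6465, 0.1904, 0.0449]
tcp_rot: [[-0.989, -0.145, 0.001], [-0.145, 0.989, 0.0], [-0.001, 0.0, -1.0]]
ft_force: [-0.3, 0.7, -1.1]
width: 0.0592
finger_force: 30.0
at [646.5 190.4  44.9] twist [0.    0.001 0.003] slide [ 0.002 -0.001  0.019] n 1 1 w 59.2 f [-0.3  0.7 -1.1] ff 30.0 t 38.7
```

```bash
python3 -m inch '[{"slide":[0,0,0.018],"twist":[0,0,0],"grip":0},{"slide":[0,0,0],"twist":[0,0,0],"grip":0},{"slide":[0,0,0],"twist":[0,0,0],"grip":0}]'
python3 -m inch '[{"slide":[0,0,0],"twist":[0,0,0],"grip":0.8},{"slide":[0,0,0],"twist":[0,0,0],"grip":0.8},{"slide":[0,0,0],"twist":[0,0,0],"grip":0.8},{"slide":[0,0,-0.1],"twist":[0,0,0],"grip":0.8},{"slide":[0,0,-0.2],"twist":[0,0,0],"grip":0.7},{"slide":[0,0,-0.2],"twist":[0,0,0],"grip":0.7},{"slide":[0,0,0],"twist":[0,0,0],"grip":0.7},{"slide":[0,0,0],"twist":[0,0,0],"grip":0.7}]'
python3 -c "
from h import *
plan(*tray(16,-60),.012,8.2+90)
print(np.round(ctrl.observe()['joint_positions'],2))
look()
s=[cv2.imread(f'pics/last_{n}.png') for n in('scene','side')]
cv2.imwrite('pics/v3.png',np.hstack([cv2.resize(s[0][110:260,240:440],(400,300)),cv2.resize(s[1][190:310,170:330],(400,300))]))
"
```

```text
time: 39.1
tool_pos: [0.646, 0.1901, 0.0388]
tcp_rot: [[-0.989, -0.145, -0.001], [-0.145, 0.989, -0.0], [0.001, -0.0, -1.0]]
ft_force: [-0.7, 0.1, -1.2]
width: 0.0594
finger_force: 30.0
time: 40.1
tool_pos: [0.6459, 0.1901, 0.1888]
tcp_rot: [[-0.989, -0.145, -0.0], [-0.145, 0.989, -0.0], [0.0, 0.0, -1.0]]
ft_force: [-0.6, 1.6, -0.6]
width: 0.0617
finger_force: 0.0
at [645.9 190.1 188.8] twist [ 0.    -0.    -1.997] slide [ 0.18  -0.     0.589] n 9 3 w 61.7 f [-0.6  1.6 -0.6] ff 0.0 t 40.1
[-0.44  0.5   0.09  1.6  -0.05  1.04  1.38]
scene [ 426.5 -391.6] [67.3, 167.0] 15.3 0.96 [249 193 146]
side [608.8 400.7] [48.9, 83.2] 95.7 0.76 [235 233 224]
side [ 428.8 -391.3] [78.7, 166.6] 14.8 0.91 [251 197 171]
```

View pics/v3.png

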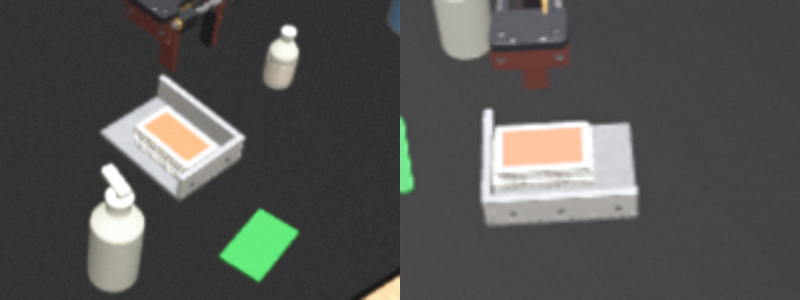

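Six plates are stacked in the tray with coral on top (scene crop (178,137), side crop (543,148)). I turn 90 degrees to push along +y.

```bash
python3 -m inch '[{"slide":[0,0,0],"twist":[0,0,0.222],"grip":0.7},{"slide":[0,0,0],"twist":[0,0,0.222],"grip":0.7},{"slide":[0,0,0],"twist":[0,0,0.222],"grip":0.7},{"slide":[0,0,0],"twist":[0,0,0.222],"grip":0.7},{"slide":[0,0,0],"twist":[0,0,0.222],"grip":0.7},{"slide":[0,0,0],"twist":[0,0,0.222],"grip":0.7},{"slide":[0,0,0],"twist":[0,0,0.222],"grip":0.7},{"slide":[0,0,0],"twist":[0,0,0.222],"grip":0.7},{"slide":[0,0,0],"twist":[0,0,0.222],"grip":0.7},{"slide":[0,0,0],"twist":[0,0,0],"grip":0.7}]'
python3 -m inch '[{"slide":[-0.18,0,0],"twist":[0,0,0],"grip":0.7},{"slide":[0,0,0.15],"twist":[0,0,0],"grip":0.7},{"slide":[0,0,0],"twist":[0,0,0],"grip":0.7},{"slide":[0,0,0],"twist":[0,0,0],"grip":0.7},{"slide":[0,0,0],"twist":[0,0,0],"grip":0.7}]'
python3 -c "
from h import *
plan(*tray(16,-60),.012,8.2+90)
print(np.round(ctrl.observe()['joint_positions'],2))
a=ctrl.camera_model('wrist');im=ctrl.snapshot('wrist');cv2.imwrite('pics/w7.png',im[:,:,::-1])"
```

```text
time: 41.45
tool_pos: [0.6454, 0.1901, 0.1873]
tcp_rot: [[-0.148, 0.989, -0.002], [0.989, 0.148, -0.002], [-0.001, -0.003, -1.0]]
ft_force: [-0.7, 0.7, -0.2]
width: 0.0614
finger_force: 0.0
time: 42.08
tool_pos: [0.655, 0.1378, 0.1455]
tcp_rot: [[-0.148, 0.989, 0.002], [0.989, 0.148, 0.001], [0.001, 0.002, -1.0]]
ft_force: [0.6, 0.0, -0.2]
width: 0.0616
finger_force: 0.0
at [655.  137.8 145.5] twist [ 0.003 -0.001  0.007] slide [-0.003 -0.005  0.445] n 1 3 w 61.6 f [ 0.6  0.  -0.2] ff 0.0 t 42.1
[-0.6   0.57  0.44  1.66 -0.28  0.96  0.08]
```

View pics/w7.png

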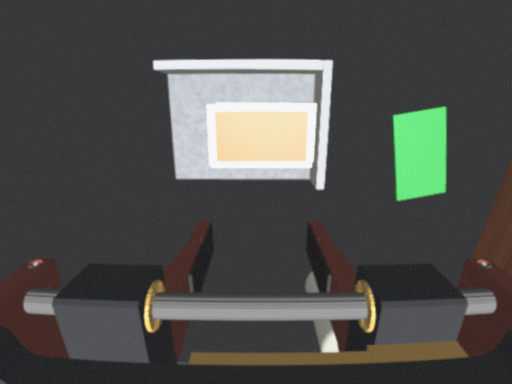

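Wrist view: the stack is at (262,135) in the tray. The tray's outer stop-top corners are at (155,62), (331,62) and (325,189), so I refine the tray pose from those.

```bash
python3 - <<'E'
from h import *
m=ctrl.camera_model("wrist")
P=ray(m,[(155,62),(331,62),(325,189)],.046)[:,:2]*1000
d=P[1]-P[0];e=P[1]-P[2];print(np.round(P,1),np.hypot(*d),np.hypot(*e),np.degrees(np.arctan2(d[1],d[0])),np.degrees(np.arctan2(e[1],e[0]))-90)
im=cv2.imread("pics/w7.png")[:,:,::-1].astype(int)
o=((im[:,:,0]>200)&(im[:,:,2]<120)).astype(np.uint8);c=max(cv2.findContours(o,0,1)[0],key=cv2.contourArea)
r=cv2.minAreaRect((ray(m,c[:,0]+0.,.042)[:,:2]*1000).astype(np.float32));print(r)
E
```

```text
[[545.8 244. ]
 [700.3 266.7]
 [720.  150.6]] 156.0680375128299 117.74732397160727 8.353725234303706 9.6341453427479
((543.9735107421875, -16.852115631103516), (19.480905532836914, 3.8545351028442383), 84.65391540527344)
```

```bash
sed -i 's/^T=.*/T=np.array([.631,.1955]);TY=np.radians(8.6)/' h.py
python3 -m inch '[{"slide":[-0.005,0,0.15],"twist":[0,0,0],"grip":0.7},{"slide":[0,0,0.15],"twist":[0,0,0],"grip":0.7},{"slide":[0,0,0.1],"twist":[0,0,0],"grip":0.7},{"slide":[0,0,0.038],"twist":[0,0,0],"grip":0.7},{"slide":[0,0,0],"twist":[0,0,0],"grip":0.7},{"slide":[0,0,0],"twist":[0,0,0],"grip":0.7},{"slide":[0,0,0],"twist":[0,0,0],"grip":0.7}]'
python3 -c "
from h import *
plan(*tray(18,-18),.011,98.6)"
```

```text
time: 43.0
tool_pos: [0.6553, 0.1356, 0.0141]
tcp_rot: [[-0.146, 0.989, 0.002], [0.989, 0.146, 0.001], [0.0, 0.002, -1.0]]
ft_force: [0.4, 0.5, 0.2]
width: 0.0612
finger_force: 0.0
at [655.3 135.6  14.1] twist [ 0.003 -0.001 -0.004] slide [0.15 0.01 0.01] n 1 1 w 61.2 f [0.4 0.5 0.2] ff 0.0 t 43.0
```

```bash
python3 -m inch '[{"slide":[0,0,0.007],"twist":[0,0,0],"grip":0.7},{"slide":[0.02,0,0],"twist":[0,0,0],"grip":0.7},{"slide":[0.02,0,0],"twist":[0,0,0],"grip":0.7},{"slide":[0.02,0,0],"twist":[0,0,0],"grip":0.7},{"slide":[0.015,0,0],"twist":[0,0,0],"grip":0.7},{"slide":[0.015,0,0],"twist":[0,0,0],"grip":0.7},{"slide":[0.015,0,0],"twist":[0,0,0],"grip":0.7},{"slide":[0.015,0,0],"twist":[0,0,0],"grip":0.7},{"slide":[0.01,0,0],"twist":[0,0,0],"grip":0.7},{"slide":[0,0,0],"twist":[0,0,0],"grip":0.7}]'
python3 -m inch '[{"slide":[0.01,0,0],"twist":[0,0,0],"grip":0.7},{"slide":[0,0,0],"twist":[0,0,0],"grip":0.7},{"slide":[0,0,0],"twist":[0,0,0],"grip":0.7}]'
python3 -c "
from h import *
plan(*tray(18,-18),.011,98.6)"
```

```text
time: 44.25
tool_pos: [0.6485, 0.1747, 0.0105]
tcp_rot: [[-0.147, 0.989, -0.0], [0.989, 0.147, 0.001], [0.001, -0.0, -1.0]]
ft_force: [-0.3, -0.3, 0.4]
width: 0.0616
finger_force: 0.0
time: 44.62
tool_pos: [0.6482, 0.1771, 0.0105]
tcp_rot: [[-0.146, 0.989, -0.0], [0.989, 0.146, 0.0], [0.0, -0.0, -1.0]]
ft_force: [0.1, -0.5, -0.1]
width: 0.0619
finger_force: 0.3
at [648.2 177.1  10.5] twist [-0.    -0.    -0.004] slide [ 0.009  0.013 -0.002] n 1 1 w 61.9 f [ 0.1 -0.5 -0.1] ff 0.3 t 44.6
```

```bash
for i in 1 2 3 4; do :; done
python3 -m inch '[{"slide":[0.01,0,0],"twist":[0,0,0],"grip":0.7},{"slide":[0.007,0,0],"twist":[0,0,0],"grip":0.7},{"slide":[0,0,0],"twist":[0,0,0],"grip":0.7}]' | grep -E "pos|force"
python3 -m inch '[{"slide":[0.007,0,0],"twist":[0,0,0],"grip":0.7},{"slide":[0,0,0],"twist":[0,0,0],"grip":0.7}]' | grep -E "pos|force"
python3 -c "
from h import *
plan(*tray(18,-18),.011,98.6)
a=ctrl.camera_model('wrist');im=ctrl.snapshot('wrist');cv2.imwrite('pics/w8.png',im[:,:,::-1])"
```

```text
tool_pos: [0.6478, 0.1796, 0.0106]
ft_force: [0.6, -5.6, 0.3]
finger_force: 3.2
tool_pos: [0.6478, 0.1796, 0.0106]
ft_force: [1.1, -9.6, 0.3]
finger_force: 5.0
at [647.8 179.6  10.6] twist [-0.     0.006 -0.007] slide [ 0.001  0.013 -0.001] n 1 1 w 61.7 f [ 1.1 -9.6  0.3] ff 5.0 t 45.2
```

View pics/w8.png

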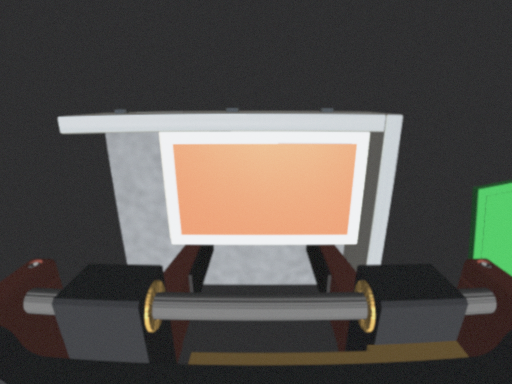

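The stack's long edge now sits against the y stop: its top edge at row ~132 meets the stop over columns 165-365. A gap remains at the x stop (columns 365-385). I press a little more, back off, and go round to the -x side.

```bash

python3 -m inch '[{"slide":[0.01,0,0],"twist":[0,0,0],"grip":0.7},{"slide":[0,0,0],"twist":[0,0,0],"grip":0.7}]' | grep -E "pos|force"
python3 -m inch '[{"slide":[-0.04,0,0],"twist":[0,0,0],"grip":0.7},{"slide":[-0.06,0,0],"twist":[0,0,0],"grip":0.5},{"slide":[0,0,-0.19],"twist":[0,0,0],"grip":0.25},{"slide":[0,0,-0.19],"twist":[0,0,0],"grip":0.25},{"slide":[0,0,-0.08],"twist":[0,0,0],"grip":0.25},{"slide":[0,0,0],"twist":[0,0,0],"grip":0.25}]' | grep -E "pos|width"
python3 -m inch '[{"slide":[0,0,0],"twist":[0,0,-0.222],"grip":0.25},{"slide":[0,0,0],"twist":[0,0,-0.222],"grip":0.25},{"slide":[0,0,0],"twist":[0,0,-0.222],"grip":0.25},{"slide":[0,0,0],"twist":[0,0,-0.222],"grip":0.25},{"slide":[0,0,0],"twist":[0,0,-0.222],"grip":0.25},{"slide":[0,0,0],"twist":[0,0,-0.222],"grip":0.25},{"slide":[0,0,0],"twist":[0,0,-0.222],"grip":0.25},{"slide":[0,0,0],"twist":[0,0,-0.222],"grip":0.25},{"slide":[0,0,0],"twist":[0,0,-0.222],"grip":0.25},{"slide":[0,0,0],"twist":[0,0,0],"grip":0.25}]' | grep pos
python3 -c "
from h import *
plan(*tray(-58,18),.011,188.6)"
```

```text
tool_pos: [0.6478, 0.1796, 0.0106]
ft_force: [1.9, -15.6, 1.6]
finger_force: 7.6
tool_pos: [0.6526, 0.1577, 0.1509]
width: 0.0223
tool_pos: [0.6501, 0.1571, 0.1467]
at [650.1 157.1 146.7] twist [ 0.001 -0.004 -0.008] slide [0.237 0.196 0.452] n 1 3 w 21.7 f [-0.3  0.3 -0.9] ff 0.0 t 47.5
```

```bash

python3 -m inch '[{"slide":[0.12,0.1,0],"twist":[0,0,0],"grip":0.25},{"slide":[0.117,0.096,0],"twist":[0,0,-0.008],"grip":0.25},{"slide":[0,0,0.15],"twist":[0,0,0],"grip":0.25},{"slide":[0,0,0.15],"twist":[0,0,0],"grip":0.25},{"slide":[0,0,0.1],"twist":[0,0,0],"grip":0.25},{"slide":[0,0,0.045],"twist":[0,0,0],"grip":0.25},{"slide":[0,0,0],"twist":[0,0,0],"grip":0.25},{"slide":[0,0,0],"twist":[0,0,0],"grip":0.25},{"slide":[0,0,0],"twist":[0,0,0],"grip":0.25}]' | grep -E "pos|ft"
python3 -m inch '[{"slide":[0,0,0.006],"twist":[0,0,0],"grip":0.25},{"slide":[-0.015,0,0],"twist":[0,0,0],"grip":0.25},{"slide":[-0.015,0,0],"twist":[0,0,0],"grip":0.25},{"slide":[-0.015,0,0],"twist":[0,0,0],"grip":0.25},{"slide":[-0.015,0,0],"twist":[0,0,0],"grip":0.25},{"slide":[0,0,0],"twist":[0,0,0],"grip":0.25}]'| grep -E "pos|ft"
python3 -m inch '[{"slide":[-0.01,0,0],"twist":[0,0,0],"grip":0.25},{"slide":[0,0,0],"twist":[0,0,0],"grip":0.25}]'| grep -E "pos|ft"
python3 -m inch '[{"slide":[-0.01,0,0],"twist":[0,0,0],"grip":0.25},{"slide":[0,0,0],"twist":[0,0,0],"grip":0.25}]'| grep -E "pos|ft"
python3 -c "
from h import *
plan(*tray(-38,18),.011,188.6)"
```

```text
tool_pos: [0.5731, 0.2055, 0.0163]
ft_force: [0.2, 0.9, 0.3]
tool_pos: [0.5888, 0.2073, 0.0126]
ft_force: [-4.6, -1.7, 1.5]
tool_pos: [0.5893, 0.2074, 0.0125]
ft_force: [-11.9, -2.3, 7.0]
tool_pos: [0.5892, 0.2074, 0.0124]
ft_force: [-19.9, -5.0, 16.3]
at [589.2 207.4  12.4] twist [-0.002 -0.017  0.002] slide [-0.005  0.     0.005] n 1 1 w 21.7 f [-19.9  -5.   16.3] ff 13.5 t 49.9
```

```bash

python3 -m inch '[{"slide":[0.04,0,0],"twist":[0,0,0],"grip":0.25},{"slide":[0.05,0,0],"twist":[0,0,0],"grip":0.25},{"slide":[0,0,-0.15],"twist":[0,0,0],"grip":0.25},{"slide":[0,0,-0.2],"twist":[0,0,0],"grip":0.25},{"slide":[0,0,-0.1],"twist":[0,0,0],"grip":1},{"slide":[0,0,0],"twist":[0,0,0],"grip":1},{"slide":[0,0,0],"twist":[0,0,0],"grip":1}]' | grep -E "pos|ft"
python3 -c "
from h import *
plan(.430,-.389,.11,15.2)"
```

```text
tool_pos: [0.5687, 0.2045, 0.1474]
ft_force: [0.3, -0.4, -0.7]
at [568.7 204.5 147.4] twist [-0.    -0.001 -0.145] slide [ 0.965 -1.788  0.125] n 1 9 w 48.0 f [ 0.3 -0.4 -0.7] ff 0.0 t 50.8
```

```bash

python3 -m inch '[{"slide":[0,0,0],"twist":[0,0,-0.145],"grip":1},{"slide":[0.0804,-0.149,0],"twist":[0,0,0],"grip":1},{"slide":[0.0804,-0.149,0],"twist":[0,0,0],"grip":1},{"slide":[0.0804,-0.149,0],"twist":[0,0,0],"grip":1},{"slide":[0.0804,-0.149,0],"twist":[0,0,0],"grip":1},{"slide":[0.0804,-0.149,0],"twist":[0,0,0],"grip":1},{"slide":[0.0804,-0.149,0],"twist":[0,0,0],"grip":1}]' | grep pos
python3 -m inch '[{"slide":[0.0804,-0.149,0],"twist":[0,0,0],"grip":1},{"slide":[0.0804,-0.149,0.02],"twist":[0,0,0],"grip":1},{"slide":[0.0804,-0.149,0.025],"twist":[0,0,0],"grip":1},{"slide":[0.0804,-0.149,0.025],"twist":[0,0,0],"grip":1},{"slide":[0.0804,-0.149,0.025],"twist":[0,0,0],"grip":1},{"slide":[0.0804,-0.149,0.03],"twist":[0,0,0],"grip":1},{"slide":[0,0,0],"twist":[0,0,0],"grip":1},{"slide":[0,0,0],"twist":[0,0,0],"grip":1},{"slide":[0,0,0],"twist":[0,0,0],"grip":1}]' | grep pos
python3 - <<'E'
from h import *
m=ctrl.camera_model("wrist");im=ctrl.snapshot("wrist");cv2.imwrite("pics/w9.png",im[:,:,::-1])
for r in rects(m,im,.008,thr=100): print(*r)
plan(.430,-.389,.002,15.2)
s=[ctrl.snapshot(n)[:,:,::-1] for n in('scene','side')]
cv2.imwrite('pics/v4.png',np.hstack([cv2.resize(s[0][140:215,275:375],(400,300),interpolation=2),cv2.resize(s[1][225:285,195:275],(400,300),interpolation=2)]))
E
```

```text
tool_pos: [0.4984, -0.0935, 0.1467]
tool_pos: [0.4313, -0.3871, 0.1102]
[ 429. -388.] [65.7, 160.6] 15.2 0.98 [245 226 238] [258. 179.]
at [ 431.5 -387.2  110.5] twist [0.001 0.    0.003] slide [ 0.006 -0.005  0.362] n 1 2 w 87.7 f [-0.1  0.9 -0. ] ff 0.0 t 52.9
```

View pics/v4.png

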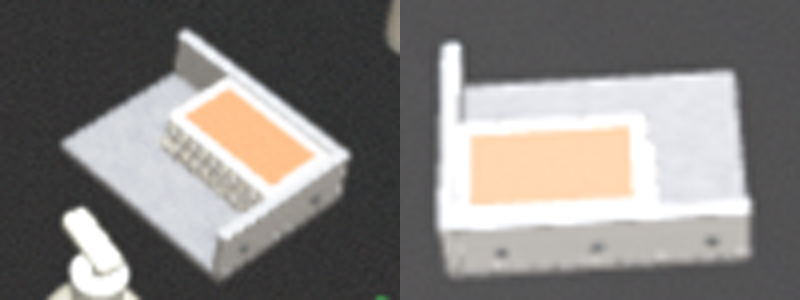

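The stack sits in the corner in both views: scene crop (250,130), side crop (550,160). Now the master.

```bash
cat >> h.py <<'E'
S=np.array([.6095,-.2100]);SY=np.radians(3.8)
def plan3(up,out,tilt=35,dy=0):
    """up: mm up the slope from final, out: mm off the face"""
    s=ctrl.observe();p=np.array(s["tool_pos"]);R=np.array(s["tcp_rot"])
    c,si=np.cos(SY),np.sin(SY);Rz=np.array([[c,-si,0],[si,c,0],[0,0,1]])
    t=np.radians(tilt);a=np.radians(35)
    n=np.array([-np.sin(a),0,np.cos(a)]);u=np.array([np.cos(a),0,np.sin(a)])
    P=np.r_[S,0]+Rz@(np.array([5.5,dy,66])+n*(2.6+out)+u*up)/1000
    Rt=Rz@np.c_[[-np.cos(t),0,-np.sin(t)],[0,1,0],[np.sin(t),0,-np.cos(t)]]
    rv=Ro.from_matrix(R.T@Rt).as_rotvec()/np.radians(45)
    print("at",np.round(p*1000,1),"twist",np.round(rv,3),"slide_after",np.round(Rt.T@(P-p)/.3,3),"now",np.round(R.T@(P-p)/.3,3),"w",round(s["width"]*1000,1),"f",np.round(s["ft_force"],1),"ff",round(s["finger_force"],1),"t",round(s["time"],1),np.round(s["joint_positions"],2))
E
python3 -m inch '[{"slide":[0.008,-0.002,0.13],"twist":[0,0,0],"grip":1},{"slide":[0,0,0.15],"twist":[0,0,0],"grip":1},{"slide":[0,0,0.082],"twist":[0,0,0],"grip":1},{"slide":[0,0,0],"twist":[0,0,0],"grip":1},{"slide":[0,0,0],"twist":[0,0,0],"grip":1},{"slide":[0,0,0],"twist":[0,0,0],"grip":0},{"slide":[0,0,0],"twist":[0,0,0],"grip":0},{"slide":[0,0,0],"twist":[0,0,0],"grip":0},{"slide":[0,0,0],"twist":[0,0,0],"grip":0},{"slide":[0,0,0],"twist":[0,0,0],"grip":0}]'
python3 -m inch '[{"slide":[0,0,-0.1],"twist":[0,0,0],"grip":0},{"slide":[0,0,-0.18],"twist":[0,0,0],"grip":0},{"slide":[0,0,-0.18],"twist":[0,0,0.1],"grip":0},{"slide":[0,0,-0.12],"twist":[0,0,0.15],"grip":0},{"slide":[0,0,0],"twist":[0,0,0],"grip":0},{"slide":[0,0,0],"twist":[0,0,0],"grip":0}]'
python3 -c "
from h import *
plan3(8,90,0)"
```

```text
time: 54.2
tool_pos: [0.4286, -0.39, 0.0023]
tcp_rot: [[-0.965, -0.262, -0.0], [-0.262, 0.965, 0.0], [-0.0, 0.0, -1.0]]
ft_force: [-0.5, 0.6, 2.9]
width: 0.0635
finger_force: 30.0
time: 54.95
tool_pos: [0.428, -0.3894, 0.1749]
tcp_rot: [[-0.997, -0.071, -0.002], [-0.071, 0.997, 0.001], [0.001, 0.001, -1.0]]
ft_force: [0.3, -0.4, -1.8]
width: 0.0638
finger_force: 30.0
at [ 428.  -389.4  174.9] twist [ 0.002 -0.002  0.006] slide_after [-0.507  0.557  0.095] now [-0.509  0.554  0.095] w 63.8 f [ 0.3 -0.4 -1.8] ff 30.0 t 55.0 [ 0.42  0.38  0.27  1.85 -0.12  0.93  2.39]
```

```bash

python3 -m inch '[{"slide":[-0.102,0.111,0],"twist":[0,0,0],"grip":0},{"slide":[-0.102,0.111,0],"twist":[0,0,0],"grip":0},{"slide":[-0.102,0.111,0],"twist":[0,0,0],"grip":0},{"slide":[-0.102,0.111,0],"twist":[0,0,0],"grip":0},{"slide":[-0.102,0.111,0],"twist":[0,0,0],"grip":0},{"slide":[0,0,0],"twist":[0,-0.195,0],"grip":0},{"slide":[0,0,0],"twist":[0,-0.195,0],"grip":0},{"slide":[0,0,0],"twist":[0,-0.195,0],"grip":0},{"slide":[0,0,0],"twist":[0,-0.195,0],"grip":0},{"slide":[0,0,0],"twist":[0,0,0],"grip":0}]'
python3 -m inch '[{"slide":[0,0,0],"twist":[0,0,0],"grip":0},{"slide":[0,0,0],"twist":[0,0,0],"grip":0}]' | grep rot
python3 -c "
from h import *
plan3(8,30)
s=[ctrl.snapshot(n)[:,:,::-1] for n in('scene','side')]
cv2.imwrite('pics/v5.png',np.hstack([cv2.resize(s[0][120:270,120:320],(400,300)),cv2.resize(s[1][65:215,180:380],(400,300))]))"
```

```text
time: 56.2
tool_pos: [0.5684, -0.211, 0.1722]
tcp_rot: [[-0.846, -0.074, 0.527], [-0.054, 0.997, 0.052], [-0.53, 0.015, -0.848]]
ft_force: [0.3, -0.1, -2.3]
width: 0.0635
finger_force: 30.0
tcp_rot: [[-0.843, -0.081, 0.532], [-0.063, 0.997, 0.052], [-0.534, 0.011, -0.845]]
at [ 573.9 -208.5  175.6] twist [ 0.022 -0.06   0.008] slide_after [ 0.071 -0.013  0.269] now [ 0.058 -0.017  0.272] w 63.6 f [ 1.7  1.1 -0.9] ff 30.0 t 56.5 [ 0.55  0.26 -0.19  2.15 -0.73  0.3   2.68]
```

View pics/v5.png

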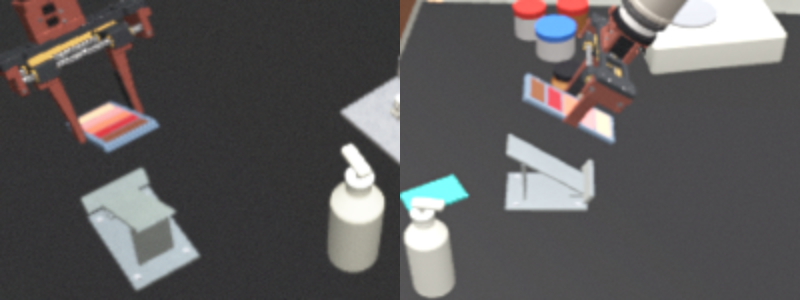

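The master is held tilted above the stand, painted face outward: scene crop (112,125), side crop (570,105). I trim the tilt and approach.

```bash

python3 -m inch '[{"slide":[0.02,-0.005,0.09],"twist":[0,0,0],"grip":0},{"slide":[0.02,-0.005,0.09],"twist":[0,0,0],"grip":0},{"slide":[0.018,-0.005,0.09],"twist":[0,0,0],"grip":0},{"slide":[0,0,0],"twist":[0.011,-0.03,0.004],"grip":0},{"slide":[0,0,0],"twist":[0.011,-0.03,0.004],"grip":0},{"slide":[0,0,0],"twist":[0,0,0],"grip":0},{"slide":[0,0,0],"twist":[0,0,0],"grip":0},{"slide":[0,0,0],"twist":[0,0,0],"grip":0}]'
python3 -c "
from h import *
plan3(6,0)"
```

```text
time: 57.55
tool_pos: [0.6063, -0.2171, 0.1154]
tcp_rot: [[-0.834, -0.072, 0.546], [-0.051, 0.997, 0.052], [-0.549, 0.015, -0.836]]
ft_force: [0.4, 0.7, -0.4]
width: 0.0633
finger_force: 30.0
at [ 606.3 -217.1  115.4] twist [ 0.02  -0.038 -0.005] slide_after [0.049 0.023 0.144] now [0.045 0.02  0.146] w 63.3 f [ 0.4  0.7 -0.4] ff 30.0 t 57.5 [ 0.62  0.42 -0.29  2.12 -0.98  0.17  2.96]
```

The arm has reached the limits of j6 and j7 at this tilt. I'll lay the master on free bench and regrip it with the tool pre-tilted about 18 degrees. Placing will then need only about 17 degrees of tool tilt.

```bash

python3 -m inch '[{"slide":[0,0,-0.15],"twist":[0,0,0],"grip":0},{"slide":[0,0,-0.15],"twist":[0,0,0],"grip":0},{"slide":[0,0,0],"twist":[0,0.19,0],"grip":0},{"slide":[0,0,0],"twist":[0,0.19,0],"grip":0},{"slide":[0,0,0],"twist":[0,0.19,0],"grip":0},{"slide":[0,0,0],"twist":[0,0.17,0],"grip":0},{"slide":[0,0,0],"twist":[0,0,0],"grip":0},{"slide":[0,0,0],"twist":[0,0,0],"grip":0}]'
python3 -c "
from h import *
plan(.52,-.02,.02,183.8)"
```

```text
time: 58.55
tool_pos: [0.5579, -0.2188, 0.1893]
tcp_rot: [[-0.996, -0.078, 0.043], [-0.077, 0.997, 0.029], [-0.045, 0.025, -0.999]]
ft_force: [-0.6, -0.8, -1.7]
width: 0.0638
finger_force: 30.0
at [ 557.9 -218.8  189.3] twist [0.033 0.058 0.014] slide [0.082 0.67  0.564] n 1 4 w 63.8 f [-0.6 -0.8 -1.7] ff 30.0 t 58.5
```

```bash

python3 -m inch '[{"slide":[0,0,0],"twist":[0.033,0.058,0.014],"grip":0},{"slide":[0.02,0.167,0],"twist":[0,0,0],"grip":0},{"slide":[0.02,0.167,0],"twist":[0,0,0],"grip":0},{"slide":[0.02,0.167,0],"twist":[0,0,0],"grip":0},{"slide":[0.02,0.167,0],"twist":[0,0,0],"grip":0},{"slide":[0,0,0.15],"twist":[0,0,0],"grip":0},{"slide":[0,0,0.15],"twist":[0,0,0],"grip":0},{"slide":[0,0,0.1],"twist":[0,0,0],"grip":0},{"slide":[0,0,0],"twist":[0,0,0],"grip":0},{"slide":[0,0,0],"twist":[0,0,0],"grip":0}]'
python3 -c "
from h import *
plan(.52,-.02,.0035,183.8)"
```

```text
time: 59.8
tool_pos: [0.5216, -0.0211, 0.071]
tcp_rot: [[-0.998, -0.065, 0.001], [-0.065, 0.998, -0.001], [-0.001, -0.001, -1.0]]
ft_force: [0.3, 0.4, -1.5]
width: 0.0636
finger_force: 30.0
at [521.6 -21.1  71. ] twist [-0.001  0.001 -0.001] slide [0.005 0.004 0.225] n 1 2 w 63.6 f [ 0.3  0.4 -1.5] ff 30.0 t 59.8
```

```bash

python3 -m inch '[{"slide":[0,0,0.12],"twist":[0,0,0],"grip":0},{"slide":[0,0,0.08],"twist":[0,0,0],"grip":0},{"slide":[0,0,0.022],"twist":[0,0,0],"grip":0},{"slide":[0,0,0],"twist":[0,0,0],"grip":0},{"slide":[0,0,0],"twist":[0,0,0],"grip":0},{"slide":[0,0,0],"twist":[0,0,0],"grip":0.95},{"slide":[0,0,0],"twist":[0,0,0],"grip":0.95},{"slide":[0,0,-0.05],"twist":[0,0,0],"grip":0.95},{"slide":[0,0,0],"twist":[0,0,0],"grip":0.95}]' | grep -E "pos|ft|wid"
python3 -m inch '[{"slide":[0,0,0],"twist":[0,0.2,0],"grip":0.95},{"slide":[0,0,0],"twist":[0,0.2,0],"grip":0.95},{"slide":[0,0,0],"twist":[0,0,0],"grip":0.95},{"slide":[0,0,0],"twist":[0,0,0],"grip":0.95},{"slide":[0,0,0],"twist":[0,0,0],"grip":0.95}]'
python3 - <<'E'
from h import *
s=ctrl.observe();R=np.array(s["tcp_rot"]);p=np.array(s["tool_pos"])
print(np.round(R.T@(np.array([.52,-.0205,.006])-p)/.3,3),np.round(s["joint_positions"],2))
m=ctrl.camera_model("wrist");im=ctrl.snapshot("wrist");cv2.imwrite("pics/w10.png",im[:,:,::-1])
for r in rects(m,im,.008,thr=100): print(*r)
E
```

```text
tool_pos: [0.5225, -0.0204, 0.0196]
ft_force: [0.4, 0.0, -0.8]
width: 0.083
time: 61.55
tool_pos: [0.5202, -0.0207, 0.0184]
tcp_rot: [[-0.949, -0.066, -0.309], [-0.063, 0.998, -0.021], [0.309, -0.001, -0.951]]
ft_force: [0.4, -0.4, -0.8]
width: 0.0832
finger_force: 0.0
[-0.012  0.001  0.04 ] [-0.2   0.67  0.16  1.83 -0.12  0.96  1.66]
[577.9 -15.6] [49.4, 219.7] 93.9 0.48 [155 146 145] [260. 312.]
[502.4 -20.5] [64.6, 118.4] 3.8 0.99 [246 228 237] [260. 208.]
```

```bash

python3 -m inch '[{"slide":[-0.006,0,0.02],"twist":[0,0,0],"grip":0.95},{"slide":[-0.006,0,0.02],"twist":[0,0,0],"grip":0.95},{"slide":[0,0,0],"twist":[0,0,0],"grip":0.95},{"slide":[0,0,0],"twist":[0,0,0],"grip":0},{"slide":[0,0,0],"twist":[0,0,0],"grip":0},{"slide":[0,0,0],"twist":[0,0,0],"grip":0},{"slide":[0,0,0],"twist":[0,0,0],"grip":0},{"slide":[0,0,0],"twist":[0,0,0],"grip":0}]' | grep -E "pos|ft|wid|fing"
python3 -m inch '[{"slide":[0.015,0,-0.048],"twist":[0,0,0],"grip":0},{"slide":[0.045,0,-0.143],"twist":[0,0,0],"grip":0},{"slide":[0.05,0,-0.16],"twist":[0,0,0],"grip":0},{"slide":[0.05,0,-0.16],"twist":[0,0,0],"grip":0},{"slide":[0,0,0],"twist":[0,0,0],"grip":0},{"slide":[0,0,0],"twist":[0,0,0],"grip":0}]'
python3 -c "
from h import *
plan3(6,60,-18)
s=[ctrl.snapshot(n)[:,:,::-1] for n in('scene','side')]
cv2.imwrite('pics/v6.png',np.hstack([cv2.resize(s[0][60:285,150:450],(400,300)),cv2.resize(s[1][90:315,130:430],(400,300))]))"
```

```text
tool_pos: [0.5212, -0.0205, 0.0057]
ft_force: [0.5, 0.3, 0.1]
width: 0.0633
finger_force: 30.0
time: 63.35
tool_pos: [0.5224, -0.0201, 0.1661]
tcp_rot: [[-0.949, -0.067, -0.309], [-0.063, 0.998, -0.021], [0.31, -0.001, -0.951]]
ft_force: [0.4, 0.2, -0.9]
width: 0.0632
finger_force: 30.0
at [522.4 -20.1 166.1] twist [-0.001 -0.002  0.   ] slide_after [-0.202 -0.651  0.094] now [-0.202 -0.651  0.094] w 63.2 f [ 0.4  0.2 -0.9] ff 30.0 t 63.4 [-0.22  0.48  0.19  1.76 -0.08  1.23  1.64]
```

View pics/v6.png

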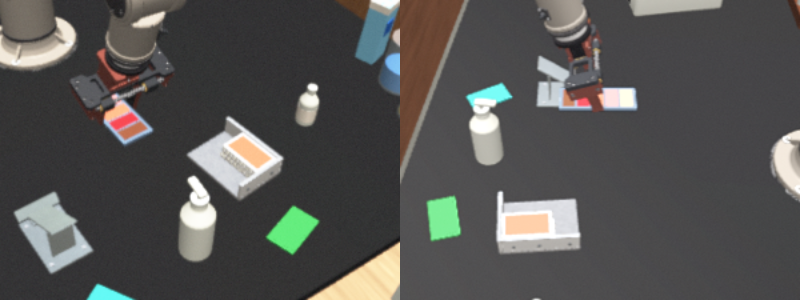

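The master is held level clear of the bench: scene crop (127,120), side crop (605,98). I move over the stand and tilt.

```bash

python3 -m inch '[{"slide":[0,-0.163,0],"twist":[0,0,0],"grip":0},{"slide":[0,-0.163,0],"twist":[0,0,0],"grip":0},{"slide":[0,-0.163,0],"twist":[0,0,0],"grip":0},{"slide":[0,-0.163,0],"twist":[0,0,0],"grip":0},{"slide":[0,0,0],"twist":[0,-0.156,0],"grip":0},{"slide":[0,0,0],"twist":[0,-0.156,0],"grip":0},{"slide":[0,0,0],"twist":[0,-0.156,0],"grip":0},{"slide":[0,0,0],"twist":[0,-0.156,0],"grip":0},{"slide":[0,0,0],"twist":[0,-0.156,0],"grip":0},{"slide":[0,0,0],"twist":[0,0,0],"grip":0}]'
python3 -m inch '[{"slide":[0,0,0],"twist":[0,0,0],"grip":0},{"slide":[0,0,0],"twist":[0,0,0],"grip":0}]' | grep time
python3 -c "
from h import *
plan3(8,40,17)"
```

```text
time: 64.7
tool_pos: [0.5323, -0.2155, 0.1644]
tcp_rot: [[-0.956, -0.064, 0.287], [-0.061, 0.998, 0.02], [-0.288, 0.001, -0.958]]
ft_force: [0.4, 0.4, -1.7]
width: 0.0629
finger_force: 30.0
time: 64.95
at [ 537.2 -214.9  166.3] twist [-0.    -0.     0.003] slide_after [-0.132  0.     0.252] now [-0.132  0.     0.252] w 63.2 f [ 0.1  0.3 -1.1] ff 30.0 t 65.0 [ 0.21  0.27  0.15  2.06 -0.3   0.56  2.22]
```

```bash

python3 -m inch '[{"slide":[-0.044,0,0.084],"twist":[0,0,0],"grip":0},{"slide":[-0.044,0,0.084],"twist":[0,0,0],"grip":0},{"slide":[-0.044,0,0.084],"twist":[0,0,0],"grip":0},{"slide":[0,0,0],"twist":[0,0,0],"grip":0},{"slide":[0,0,0],"twist":[0,0,0],"grip":0},{"slide":[0,0,0],"twist":[0,0,0],"grip":0}]'
python3 -c "
from h import *
plan3(7,5,17)
s=[ctrl.snapshot(n)[:,:,::-1] for n in('scene','side')]
cv2.imwrite('pics/v7.png',np.hstack([cv2.resize(s[0][165:285,130:290],(400,300)),cv2.resize(s[1][80:200,200:360],(400,300))]))"
```

```text
time: 65.7
tool_pos: [0.5958, -0.2118, 0.1066]
tcp_rot: [[-0.954, -0.066, 0.293], [-0.064, 0.998, 0.018], [-0.294, -0.001, -0.956]]
ft_force: [-0.0, -0.4, -0.8]
width: 0.0633
finger_force: 30.0
at [ 595.8 -211.8  106.6] twist [-0.002  0.002  0.   ] slide_after [-0.036  0.003  0.117] now [-0.036  0.003  0.117] w 63.3 f [-0.  -0.4 -0.8] ff 30.0 t 65.7 [ 0.21  0.43  0.11  1.99 -0.35  0.47  2.23]
```

View pics/v7.png

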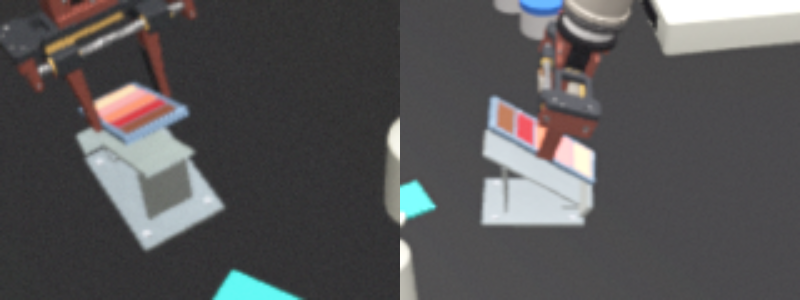

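The master is parallel above the face and centred over the ledge: scene crop (133,110), side crop (543,135). I lower it until it touches.

```bash

python3 -m inch '[{"slide":[-0.012,0.001,0.04],"twist":[0,0,0],"grip":0},{"slide":[-0.012,0.001,0.04],"twist":[0,0,0],"grip":0},{"slide":[-0.009,0.001,0.025],"twist":[0,0,0],"grip":0},{"slide":[0,0,0],"twist":[0,0,0],"grip":0},{"slide":[0,0,0],"twist":[0,0,0],"grip":0},{"slide":[0,0,0],"twist":[0,0,0],"grip":0}]' | grep -E "pos|ft"
python3 -m inch '[{"slide":[-0.003,0,0.009],"twist":[0,0,0],"grip":0},{"slide":[0,0,0],"twist":[0,0,0],"grip":0},{"slide":[0,0,0],"twist":[0,0,0],"grip":0}]' | grep -E "pos|ft"
python3 -c "
from h import *
plan3(7,3,17)
"
```

```text
tool_pos: [0.6145, -0.2095, 0.0788]
ft_force: [0.1, 0.8, -1.0]
tool_pos: [0.6161, -0.2092, 0.0762]
ft_force: [0.5, 0.3, -1.6]
at [ 616.1 -209.2   76.2] twist [-0.001  0.001  0.001] slide_after [-0.003 -0.001  0.006] now [-0.003 -0.001  0.006] w 62.8 f [ 0.5  0.3 -1.6] ff 30.0 t 66.9 [ 0.21  0.5   0.1   1.96 -0.36  0.42  2.24]
```

```bash

python3 -m inch '[{"slide":[-0.002,0,0.006],"twist":[0,0,0],"grip":0},{"slide":[0,0,0],"twist":[0,0,0],"grip":0},{"slide":[0,0,0],"twist":[0,0,0],"grip":0}]' | grep -E "pos|ft"
python3 -m inch '[{"slide":[-0.001,0,0.0035],"twist":[0,0,0],"grip":0},{"slide":[0,0,0],"twist":[0,0,0],"grip":0},{"slide":[0,0,0],"twist":[0,0,0],"grip":0}]' | grep -E "pos|ft"
python3 -m inch '[{"slide":[0.01,0,0.003],"twist":[0,0,0],"grip":0},{"slide":[0,0,0],"twist":[0,0,0],"grip":0},{"slide":[0,0,0],"twist":[0,0,0],"grip":0}]' | grep -E "pos|ft"
python3 -c "
from h import *
plan3(0,3,17)
"
```

```text
tool_pos: [0.6171, -0.2092, 0.075]
ft_force: [-4.0, 0.5, 5.1]
tool_pos: [0.6172, -0.2092, 0.0749]
ft_force: [-10.6, 2.5, 15.2]
tool_pos: [0.6172, -0.2092, 0.0748]
ft_force: [-7.6, 2.5, 18.7]
at [ 617.2 -209.2   74.8] twist [-0.002  0.007  0.001] slide_after [ 0.022 -0.001  0.008] now [ 0.022 -0.001  0.008] w 63.2 f [-7.6  2.5 18.7] ff 30.0 t 68.0 [ 0.21  0.5   0.09  1.97 -0.37  0.42  2.24]
```

```bash

python3 -m inch '[{"slide":[0.0015,0,-0.005],"twist":[0,0,0],"grip":0},{"slide":[0.007,0,0.002],"twist":[0,0,0],"grip":0},{"slide":[0,0,0],"twist":[0,0,0],"grip":0},{"slide":[0,0,0],"twist":[0,0,0],"grip":0}]' | grep -E "pos|ft"
python3 -m inch '[{"slide":[0.007,0,0.002],"twist":[0,0,0],"grip":0},{"slide":[0,0,0],"twist":[0,0,0],"grip":0},{"slide":[0,0,0],"twist":[0,0,0],"grip":0}]' | grep -E "pos|ft"
python3 -m inch '[{"slide":[0.004,0,0.0013],"twist":[0,0,0],"grip":0},{"slide":[0,0,0],"twist":[0,0,0],"grip":0},{"slide":[0,0,0],"twist":[0,0,0],"grip":0}]' | grep -E "pos|ft"
python3 -c "
from h import *
plan3(0,3,17)
"
```

```text
tool_pos: [0.6121, -0.2094, 0.0715]
ft_force: [-0.1, -0.5, -1.4]
tool_pos: [0.6107, -0.2096, 0.0709]
ft_force: [-0.8, -0.8, -0.8]
tool_pos: [0.6097, -0.2096, 0.0702]
ft_force: [-0.5, -0.4, -0.8]
at [ 609.7 -209.6   70.2] twist [-0.001  0.001  0.001] slide_after [-0.007 -0.001  0.001] now [-0.007 -0.001  0.001] w 63.0 f [-0.5 -0.4 -0.8] ff 30.0 t 69.3 [ 0.22  0.5   0.09  1.98 -0.37  0.41  2.25]
```

```bash

for k in a; do
python3 -m inch '[{"slide":[0.005,0,0.0016],"twist":[0,0,0],"grip":0},{"slide":[0,0,0],"twist":[0,0,0],"grip":0},{"slide":[0,0,0],"twist":[0,0,0],"grip":0}]' | grep -E "pos|ft"
python3 -m inch '[{"slide":[0.005,0,0.0016],"twist":[0,0,0],"grip":0},{"slide":[0,0,0],"twist":[0,0,0],"grip":0},{"slide":[0,0,0],"twist":[0,0,0],"grip":0}]' | grep -E "pos|ft"
python3 -m inch '[{"slide":[0.005,0,0.0016],"twist":[0,0,0],"grip":0},{"slide":[0,0,0],"twist":[0,0,0],"grip":0},{"slide":[0,0,0],"twist":[0,0,0],"grip":0}]' | grep -E "pos|ft"
done
python3 -c "
from h import *
plan3(0,3,17)
"
```

```text
tool_pos: [0.6092, -0.2097, 0.0699]
ft_force: [2.5, -0.6, 0.5]
tool_pos: [0.6093, -0.2097, 0.0698]
ft_force: [4.5, -0.3, 2.6]
tool_pos: [0.6093, -0.2097, 0.0697]
ft_force: [6.3, 2.6, 4.1]
at [ 609.3 -209.7   69.7] twist [-0.003  0.009  0.002] slide_after [-0.009 -0.001 -0.   ] now [-0.009 -0.001 -0.   ] w 63.0 f [6.3 2.6 4.1] ff 30.0 t 70.4 [ 0.23  0.5   0.08  1.99 -0.37  0.39  2.25]
```

```bash

python3 -m inch '[{"slide":[-0.004,0,0.003],"twist":[0,0,0],"grip":0},{"slide":[0,0,0],"twist":[0,0,0],"grip":0},{"slide":[0,0,0],"twist":[0,0,0],"grip":0}]' | grep -E "pos|ft"
python3 -m inch '[{"slide":[0,0,0],"twist":[0,0,0],"grip":0.85},{"slide":[0,0,0],"twist":[0,0,0],"grip":0.85},{"slide":[0,0,0],"twist":[0,0,0],"grip":0.85},{"slide":[0,0,0],"twist":[0,0,0],"grip":0.85},{"slide":[0,0,-0.03],"twist":[0,0,0],"grip":0.85},{"slide":[0,0,-0.1],"twist":[0,0,0],"grip":0.85},{"slide":[0,0,-0.18],"twist":[0,0,0],"grip":0.85},{"slide":[0,0,-0.18],"twist":[0,0,0],"grip":0.85},{"slide":[0,0,0],"twist":[0,0,0],"grip":0.85},{"slide":[0,0,0],"twist":[0,0,0],"grip":0.85}]'
python3 - <<'E'
from h import *
plan(*tray(18,-50),.15,188.6)
for n in("scene","side"):
    m=ctrl.camera_model(n);im=ctrl.snapshot(n);cv2.imwrite(f"pics/last_{n}.png",im[:,:,::-1])
    hsv=cv2.cvtColor(im,cv2.COLOR_RGB2HSV).astype(int)
    # predicted corners vs painted mask
    c,s=np.cos(SY),np.sin(SY);Rz=np.array([[c,-s,0],[s,c,0],[0,0,1]]);a=np.radians(35)
    nn=np.array([-np.sin(a),0,np.cos(a)]);u=np.array([np.cos(a),0,np.sin(a)])
    C=[np.r_[S,0]+Rz@(np.array([5.5,0,66])+8*nn+80*i*u+np.array([0,32*j,0]))/1000 for i,j in((-1,-1),(-1,1),(1,1),(1,-1))]
    q=proj(m,C);print(n,np.round(q).tolist())
    M=np.zeros(im.shape[:2],np.uint8);cv2.fillPoly(M,[q.astype(np.int32)],1);M2=cv2.dilate(M,np.ones((15,15)))
    b=((im.max(2)>150)&(M2>0)).astype(np.uint8);cs=max(cv2.findContours(b,0,1)[0],key=cv2.contourArea);print(np.round(cv2.boxPoints(cv2.minAreaRect(cs))).tolist())
E
```

```text
tool_pos: [0.6094, -0.2098, 0.0695]
ft_force: [-0.6, 3.3, 13.0]
time: 72.05
tool_pos: [0.564, -0.2122, 0.2076]
tcp_rot: [[-0.954, -0.067, 0.293], [-0.064, 0.998, 0.019], [-0.293, -0.001, -0.956]]
ft_force: [0.3, 0.7, -0.3]
width: 0.0744
finger_force: 0.0
at [ 564.  -212.2  207.6] twist [-0.017  0.379 -0.105] slide [-0.484  1.144  0.192] n 2 6 w 74.4 f [ 0.3  0.7 -0.3] ff 0.0 t 72.0
scene [[167.0, 221.0], [189.0, 210.0], [210.0, 221.0], [186.0, 234.0]]
[[160.0, 219.0], [198.0, 200.0], [213.0, 230.0], [175.0, 249.0]]
side [[272.0, 149.0], [273.0, 161.0], [232.0, 140.0], [233.0, 127.0]]
[[223.0, 150.0], [233.0, 127.0], [282.0, 148.0], [272.0, 171.0]]
```

```bash

python3 -m inch '[{"slide":[0,0,0],"twist":[-0.008,0.19,0],"grip":0.7},{"slide":[0,0,0],"twist":[-0.008,0.19,0],"grip":0.7},{"slide":[-0.08,0.18,0],"twist":[0,0,0],"grip":0.7},{"slide":[-0.08,0.18,0],"twist":[0,0,0],"grip":0.7},{"slide":[-0.08,0.18,0],"twist":[0,0,0],"grip":0.7},{"slide":[-0.08,0.18,0],"twist":[0,0,0],"grip":0.7},{"slide":[-0.08,0.18,0],"twist":[0,0,0],"grip":0.7},{"slide":[-0.08,0.18,0],"twist":[0,0,0],"grip":0.7},{"slide":[0,0,0],"twist":[0,0,0],"grip":0.7}]' | grep pos
python3 -m inch '[{"slide":[0,0,0],"twist":[0,0,0.21],"grip":0.7},{"slide":[0,0,0],"twist":[0,0,0.21],"grip":0.7},{"slide":[0,0,0],"twist":[0,0,0.21],"grip":0.7},{"slide":[0,0,0],"twist":[0,0,0.21],"grip":0.7},{"slide":[0,0,0],"twist":[0,0,0.21],"grip":0.7},{"slide":[0,0,0],"twist":[0,0,0.21],"grip":0.7},{"slide":[0,0,0],"twist":[0,0,0.21],"grip":0.7},{"slide":[0,0,0],"twist":[0,0,0.21],"grip":0.7},{"slide":[0,0,0],"twist":[0,0,0.21],"grip":0.7},{"slide":[0,0,0],"twist":[0,0,0],"grip":0.7}]' | grep rot
python3 -c "
from h import *
s=ctrl.observe();p=np.array(s['tool_pos']);R=np.array(s['tcp_rot'])
a=np.radians(98.6);Rt=np.c_[[np.cos(a),np.sin(a),0],[np.sin(a),-np.cos(a),0],[0,0,-1]]
print(np.round(p,4),np.round(Ro.from_matrix(R.T@Rt).as_rotvec()/np.radians(45),3),np.round(Rt.T@(np.r_[tray(18,-40),.0115]-p)/.3,3),np.round(s['joint_positions'],2))"
```

```text
tool_pos: [0.6851, 0.1284, 0.2082]
tcp_rot: [[-0.155, 0.988, -0.004], [0.988, 0.155, 0.01], [0.01, -0.002, -1.0]]
[0.685  0.1195 0.2096] [-0.003 -0.013  0.007] [ 0.144 -0.08   0.66 ] [-0.59  0.56  0.5   1.54 -0.3   1.12  0.13]
```

```bash

python3 -m inch '[{"slide":[0.144,-0.08,0],"twist":[0,-0.013,0.007],"grip":0.7},{"slide":[0,0,0.18],"twist":[0,0,0],"grip":0.7},{"slide":[0,0,0.18],"twist":[0,0,0],"grip":0.7},{"slide":[0,0,0.16],"twist":[0,0,0],"grip":0.7},{"slide":[0,0,0.09],"twist":[0,0,0],"grip":0.7},{"slide":[0,0,0.04],"twist":[0,0,0],"grip":0.7},{"slide":[0,0,0],"twist":[0,0,0],"grip":0.7},{"slide":[0,0,0],"twist":[0,0,0],"grip":0.7},{"slide":[0,0,0],"twist":[0,0,0],"grip":0.7}]' | grep -E "pos|rot|ft"
python3 -m inch '[{"slide":[0,0,0.006],"twist":[0,0,0],"grip":0.7},{"slide":[0.02,0,0],"twist":[0,0,0],"grip":0.7},{"slide":[0.02,0,0],"twist":[0,0,0],"grip":0.7},{"slide":[0.015,0,0],"twist":[0,0,0],"grip":0.7},{"slide":[0,0,0],"twist":[0,0,0],"grip":0.7},{"slide":[0,0,0],"twist":[0,0,0],"grip":0.7}]' | grep -E "pos|ft"
python3 -m inch '[{"slide":[0.012,0,0],"twist":[0,0,0],"grip":0.7},{"slide":[0,0,0],"twist":[0,0,0],"grip":0.7},{"slide":[0,0,0],"twist":[0,0,0],"grip":0.7}]' | grep -E "pos|ft"
python3 -m inch '[{"slide":[0.012,0,0],"twist":[0,0,0],"grip":0.7},{"slide":[0,0,0],"twist":[0,0,0],"grip":0.7},{"slide":[0,0,0],"twist":[0,0,0],"grip":0.7}]' | grep -E "pos|ft"
```

```text
tool_pos: [0.6561, 0.16, 0.018]
tcp_rot: [[-0.149, 0.989, 0.002], [0.989, 0.149, 0.002], [0.002, 0.002, -1.0]]
ft_force: [-0.8, -0.1, 0.3]
tool_pos: [0.6528, 0.1759, 0.0148]
ft_force: [0.3, 0.4, -0.1]
tool_pos: [0.6522, 0.1797, 0.0149]
ft_force: [0.3, 0.4, 0.5]
tool_pos: [0.6521, 0.1803, 0.0149]
ft_force: [0.9, -6.3, 0.8]
```

```bash

python3 -m inch '[{"slide":[0.015,0,0],"twist":[0,0,0],"grip":0.7},{"slide":[0,0,0],"twist":[0,0,0],"grip":0.7},{"slide":[0,0,0],"twist":[0,0,0],"grip":0.7}]' | grep -E "pos|ft"
python3 -m inch '[{"slide":[-0.06,0,0],"twist":[0,0,0],"grip":0.7},{"slide":[-0.05,0,0],"twist":[0,0,0],"grip":0.7},{"slide":[0,0,-0.1],"twist":[0,0,0],"grip":0.7},{"slide":[0,0,-0.1],"twist":[0,0,0],"grip":0.7},{"slide":[-0.05,0,-0.1],"twist":[0,0,0],"grip":0.7},{"slide":[0,0,0],"twist":[0,0,0],"grip":0.7},{"slide":[0,0,0],"twist":[0,0,0],"grip":0.7},{"slide":[0,0,0],"twist":[0,0,0],"grip":0.7}]' | grep -E "pos|ft"
python3 - <<'E'
from h import *
s=[ctrl.snapshot(n)[:,:,::-1] for n in('scene','side','wrist')]
o=np.zeros((600,800,3),np.uint8)
o[:300,:400]=cv2.resize(s[0][180:270,140:260],(400,300),interpolation=2)
o[:300,400:]=cv2.resize(s[1][105:180,210:310],(400,300),interpolation=2)
o[300:,:400]=cv2.resize(s[2][30:240,110:390],(400,300),interpolation=2)
o[300:,400:]=cv2.resize(s[1][225:285,195:275],(400,300),interpolation=2)
cv2.imwrite("pics/v8.png",o);cv2.imwrite("pics/w11.png",s[2]);cv2.imwrite("pics/last_side.png",s[1])
np.save("wm.npy",np.array(ctrl.camera_model("wrist")["view"]))
E
```

```text
tool_pos: [0.652, 0.1803, 0.015]
ft_force: [2.5, -12.5, 0.8]
tool_pos: [0.6572, 0.1407, 0.1033]
ft_force: [1.0, -0.0, -0.8]
```

View pics/v8.png

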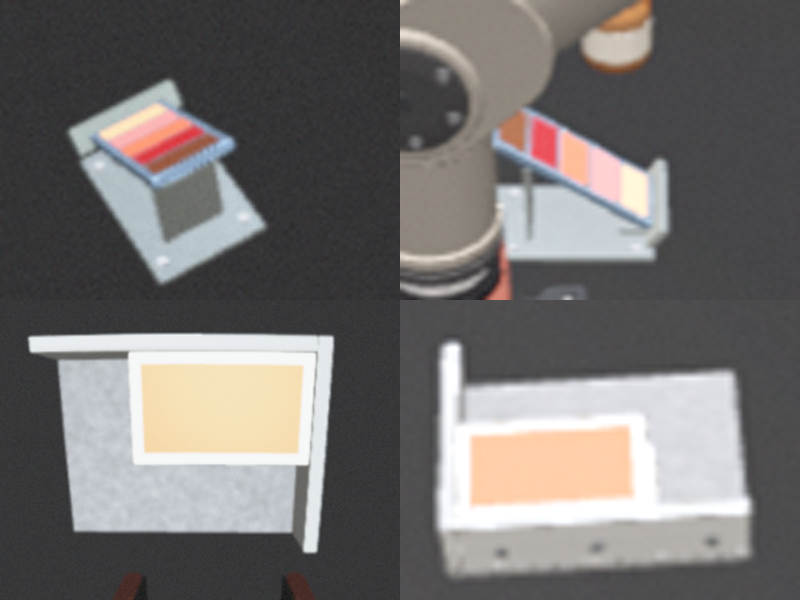

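Master leans on the stand, painted side out, on the ledge and centred (scene crop (165,145), side crop (575,165)). The stack is in the tray corner (wrist crop (222,408)). I check one apparent step at side crop (643-655,440) against its expected projection.

```bash
python3 - <<'E'
from h import *
b=ctrl.camera_model("side")
for n,x,y in(("-x-y",-28,-8),("-x+y",-28,52),("+x-y",72,-8)):
  for z in(.006,.036,.042):
    p=proj(b,[np.r_[tray(x,y),z]])[0];print(n,z,np.round([400+(p[0]+.4-195)*5,300+(p[1]+.4-225)*5]))
w=ctrl.camera_model("wrist")
P=ray(w,[(110+x*.7,30+(y-300)*.7) for x,y in((130,352),(315,352),(308,465),(133,464))],.042)[:,:2]*1000
c,s=np.cos(TY),np.sin(TY);Q=(P-T*1000)@np.array([[c,-s],[s,c]])
print("top plate corners, tray frame",np.round(Q,1))
P=ray(w,[(110+x*.7,30+(y-300)*.7) for x,y in((318,350),(303,550),(30,352),(318,350))],.046)[:,:2]*1000
print("stop inner edges top",np.round((P-T*1000)@np.array([[c,-s],[s,c]]),1))
E
```

```text
-x-y 0.006 [645. 452.]
-x-y 0.036 [643. 420.]
-x-y 0.042 [642. 413.]
-x+y 0.006 [650. 544.]
-x+y 0.036 [649. 514.]
-x+y 0.042 [648. 507.]
+x-y 0.006 [464. 463.]
+x-y 0.036 [458. 431.]
+x-y 0.042 [457. 425.]
top plate corners, tray frame [[-26.   53.9]
 [ 72.3  54.1]
 [ 72.4  -6.3]
 [-27.5  -5.8]]
stop inner edges top [[ 72.9  54.6]
 [ 72.  -56.5]
 [-78.5  54.5]
 [ 72.9  54.6]]
```

The top plates are home, but the side view shows a lower plate standing about 5 mm out at the -x end. The x-push tip was at z=12.4 mm, above the bottom plate, so it missed it. I redo the x push lower.

```bash

python3 -m inch '[{"slide":[0,0,-0.12],"twist":[0,0,0],"grip":0.25},{"slide":[0,0,0],"twist":[0,0,-0.222],"grip":0.25},{"slide":[0,0,0],"twist":[0,0,-0.222],"grip":0.25},{"slide":[0,0,0],"twist":[0,0,-0.222],"grip":0.25},{"slide":[0,0,0],"twist":[0,0,-0.222],"grip":0.25},{"slide":[0,0,0],"twist":[0,0,-0.222],"grip":0.25},{"slide":[0,0,0],"twist":[0,0,-0.222],"grip":0.25},{"slide":[0,0,0],"twist":[0,0,-0.222],"grip":0.25},{"slide":[0,0,0],"twist":[0,0,-0.222],"grip":0.25},{"slide":[0,0,0],"twist":[0,0,-0.222],"grip":0.25}]' | grep pos
python3 -m inch '[{"slide":[0,0,0],"twist":[0,0,0],"grip":0.25},{"slide":[0,0,0],"twist":[0,0,0],"grip":0.25}]' | grep pos
python3 -c "
from h import *
plan(*tray(-58,18),.009,188.6)"
```

```text
tool_pos: [0.6579, 0.1401, 0.1403]
tool_pos: [0.6581, 0.1401, 0.1405]
at [658.1 140.1 140.5] twist [ 0.002 -0.001 -0.007] slide [0.255 0.256 0.438] n 1 3 w 22.0 f [ 0.7 -0.5 -0.2] ff 0.0 t 80.2
```

```bash

python3 -m inch '[{"slide":[0.128,0.128,0],"twist":[0,0,-0.007],"grip":0.25},{"slide":[0.127,0.128,0],"twist":[0,0,0],"grip":0.25},{"slide":[0,0,0.15],"twist":[0,0,0],"grip":0.25},{"slide":[0,0,0.15],"twist":[0,0,0],"grip":0.25},{"slide":[0,0,0.09],"twist":[0,0,0],"grip":0.25},{"slide":[0,0,0.035],"twist":[0,0,0],"grip":0.25},{"slide":[0,0,0],"twist":[0,0,0],"grip":0.25},{"slide":[0,0,0],"twist":[0,0,0],"grip":0.25},{"slide":[0,0,0],"twist":[0,0,0],"grip":0.25},{"slide":[0,0,0],"twist":[0,0,0],"grip":0.25}]' | grep -E "pos|ft"
python3 -m inch '[{"slide":[0,0,0.01],"twist":[0,0,0],"grip":0.25},{"slide":[0,0,0],"twist":[0,0,0],"grip":0.25},{"slide":[0,0,0],"twist":[0,0,0],"grip":0.25},{"slide":[0,0,0],"twist":[0,0,0],"grip":0.25}]' | grep -E "pos|ft"
python3 -c "
from h import *
plan(*tray(-58,18),.008,188.6)"
```

```text
tool_pos: [0.5714, 0.2048, 0.0142]
ft_force: [0.0, -0.3, -0.1]
tool_pos: [0.571, 0.2046, 0.0104]
ft_force: [-0.8, -0.6, -0.2]
at [571.  204.6  10.4] twist [ 0.002 -0.     0.004] slide [ 0.    -0.     0.008] n 1 1 w 22.1 f [-0.8 -0.6 -0.2] ff 0.0 t 81.9
```

```bash

python3 -m inch '[{"slide":[0,0,0.008],"twist":[0,0,0],"grip":0.25},{"slide":[0,0,0],"twist":[0,0,0],"grip":0.25},{"slide":[0,0,0],"twist":[0,0,0],"grip":0.25}]' | grep -E "pos|ft"
python3 -m inch '[{"slide":[-0.015,0,0],"twist":[0,0,0],"grip":0.25},{"slide":[-0.015,0,0],"twist":[0,0,0],"grip":0.25},{"slide":[-0.01,0,0],"twist":[0,0,0],"grip":0.25},{"slide":[-0.01,0,0],"twist":[0,0,0],"grip":0.25},{"slide":[0,0,0],"twist":[0,0,0],"grip":0.25},{"slide":[0,0,0],"twist":[0,0,0],"grip":0.25}]'| grep -E "pos|ft"
python3 -m inch '[{"slide":[-0.01,0,0],"twist":[0,0,0],"grip":0.25},{"slide":[-0.005,0,0],"twist":[0,0,0],"grip":0.25},{"slide":[0,0,0],"twist":[0,0,0],"grip":0.25},{"slide":[0,0,0],"twist":[0,0,0],"grip":0.25}]'| grep -E "pos|ft"
```

```text
tool_pos: [0.571, 0.2046, 0.008]
ft_force: [-0.3, -0.3, -0.2]
tool_pos: [0.5856, 0.2068, 0.0079]
ft_force: [0.1, -0.6, -0.0]
tool_pos: [0.5893, 0.2073, 0.0077]
ft_force: [-4.2, -1.1, 1.4]
```

```bash

python3 -m inch '[{"slide":[-0.01,0,0],"twist":[0,0,0],"grip":0.25},{"slide":[0,0,0],"twist":[0,0,0],"grip":0.25},{"slide":[-0.008,0,0],"twist":[0,0,0],"grip":0.25},{"slide":[0,0,0],"twist":[0,0,0],"grip":0.25},{"slide":[0,0,0],"twist":[0,0,0],"grip":0.25}]'| grep -E "pos|ft"
python3 -m inch '[{"slide":[0.04,0,0],"twist":[0,0,0],"grip":0.25},{"slide":[0.05,0,0],"twist":[0,0,0],"grip":0.25},{"slide":[0,0,-0.15],"twist":[0,0,0],"grip":0.25},{"slide":[0,0,-0.2],"twist":[0,0,0],"grip":0.25},{"slide":[0,0,-0.15],"twist":[0,0,0],"grip":0.7},{"slide":[-0.1,-0.1,0],"twist":[0,0,0],"grip":0.7},{"slide":[-0.1,-0.16,0],"twist":[0,0,0],"grip":0.7},{"slide":[0,0,0],"twist":[0,0,0],"grip":0.7},{"slide":[0,0,0],"twist":[0,0,0],"grip":0.7}]' | grep -E "pos|ft"
python3 - <<'E'
from h import *
im=ctrl.snapshot("side");cv2.imwrite("pics/last_side2.png",im[:,:,::-1])
old=cv2.imread("pics/last_side.png")[:,:,::-1]
for k,I in(("old",old),("new",im)):
    print(k)
    for r in (250,252,254,256,258,260,262,264): print(r,I[r,238:252].min(1).tolist())
E
```

```text
tool_pos: [0.5892, 0.2072, 0.0067]
ft_force: [-18.9, -4.1, 10.5]
tool_pos: [0.64, 0.1366, 0.1579]
ft_force: [-0.2, 0.7, 0.2]
old
250 [198, 195, 204, 255, 255, 255, 230, 222, 222, 221, 222, 222, 222, 221]
252 [168, 167, 177, 241, 255, 255, 220, 219, 219, 219, 220, 220, 219, 217]
254 [170, 168, 178, 240, 255, 255, 255, 244, 219, 217, 218, 218, 216, 217]
256 [170, 168, 176, 235, 255, 255, 255, 255, 224, 221, 222, 221, 224, 223]
258 [170, 169, 172, 220, 255, 255, 255, 255, 227, 217, 219, 221, 219, 218]
260 [171, 169, 173, 221, 255, 255, 255, 255, 228, 221, 221, 219, 219, 219]
262 [168, 168, 171, 214, 255, 255, 255, 255, 237, 219, 219, 220, 220, 220]
264 [208, 214, 215, 225, 255, 255, 255, 255, 239, 217, 217, 216, 215, 216]
new
250 [190, 188, 197, 255, 255, 255, 226, 216, 215, 214, 215, 215, 215, 215]
252 [162, 161, 175, 249, 255, 255, 215, 212, 214, 213, 214, 214, 213, 211]
254 [164, 163, 170, 233, 255, 255, 233, 212, 211, 212, 211, 212, 211, 210]
256 [164, 162, 171, 230, 255, 255, 246, 217, 215, 216, 215, 215, 217, 217]
258 [164, 163, 167, 214, 255, 255, 247, 217, 213, 212, 213, 214, 214, 211]
260 [164, 162, 166, 213, 255, 255, 255, 217, 213, 215, 215, 213, 212, 213]
262 [163, 163, 164, 209, 255, 255, 255, 211, 208, 211, 214, 214, 213, 214]
264 [199, 208, 207, 218, 255, 255, 250, 200, 207, 210, 211, 209, 208, 211]
```

The step is gone: the protruding columns at rows 254-264 now match the top plate. I do one last y tap, low, to square the bottom plate as well.

```bash

python3 -m inch '[{"slide":[0,0,0],"twist":[0,0,0.222],"grip":0.7},{"slide":[0,0,0],"twist":[0,0,0.222],"grip":0.7},{"slide":[0,0,0],"twist":[0,0,0.222],"grip":0.7},{"slide":[0,0,0],"twist":[0,0,0.222],"grip":0.7},{"slide":[0,0,0],"twist":[0,0,0.222],"grip":0.7},{"slide":[0,0,0],"twist":[0,0,0.222],"grip":0.7},{"slide":[0,0,0],"twist":[0,0,0.222],"grip":0.7},{"slide":[0,0,0],"twist":[0,0,0.222],"grip":0.7},{"slide":[0,0,0],"twist":[0,0,0.222],"grip":0.7},{"slide":[0,0,0],"twist":[0,0,0],"grip":0.7}]' | grep pos
python3 -c "
from h import *
s=ctrl.observe();p=np.array(s['tool_pos']);R=np.array(s['tcp_rot'])
a=np.radians(98.6);Rt=np.c_[[np.cos(a),np.sin(a),0],[np.sin(a),-np.cos(a),0],[0,0,-1]]
print(np.round(p,4),np.round(Ro.from_matrix(R.T@Rt).as_rotvec()/np.radians(45),3),np.round(Rt.T@(np.r_[tray(18,-50),.008]-p)/.3,3))"
```

```text
tool_pos: [0.6393, 0.1381, 0.1577]
[0.6393 0.1381 0.1577] [-0.    -0.002  0.012] [0.027 0.061 0.499]
```

```bash

python3 -m inch '[{"slide":[0.015,0.061,0],"twist":[0,0,0.012],"grip":0.7},{"slide":[0,0,0.16],"twist":[0,0,0],"grip":0.7},{"slide":[0,0,0.16],"twist":[0,0,0],"grip":0.7},{"slide":[0,0,0.11],"twist":[0,0,0],"grip":0.7},{"slide":[0,0,0.045],"twist":[0,0,0],"grip":0.7},{"slide":[0,0,0],"twist":[0,0,0],"grip":0.7},{"slide":[0,0,0],"twist":[0,0,0],"grip":0.7},{"slide":[0,0,0],"twist":[0,0,0],"grip":0.7}]' | grep -E "pos|rot|ft"
python3 -m inch '[{"slide":[0,0,0.01],"twist":[0,0,0],"grip":0.7},{"slide":[0,0,0],"twist":[0,0,0],"grip":0.7},{"slide":[0,0,0],"twist":[0,0,0],"grip":0.7},{"slide":[0,0,0],"twist":[0,0,0],"grip":0.7}]' | grep -E "pos|ft"
```

```text
tool_pos: [0.6585, 0.144, 0.017]
tcp_rot: [[-0.146, 0.989, 0.002], [0.989, 0.146, 0.002], [0.002, 0.002, -1.0]]
ft_force: [-0.8, 0.6, -0.3]
tool_pos: [0.6575, 0.1437, 0.0124]
ft_force: [-0.4, -0.4, -0.3]
```

```bash

python3 -m inch '[{"slide":[0,0,0.013],"twist":[0,0,0],"grip":0.7},{"slide":[0,0,0],"twist":[0,0,0],"grip":0.7},{"slide":[0.025,0,0],"twist":[0,0,0],"grip":0.7},{"slide":[0.025,0,0],"twist":[0,0,0],"grip":0.7},{"slide":[0.02,0,0],"twist":[0,0,0],"grip":0.7},{"slide":[0.015,0,0],"twist":[0,0,0],"grip":0.7},{"slide":[0.015,0,0],"twist":[0,0,0],"grip":0.7},{"slide":[0.01,0,0],"twist":[0,0,0],"grip":0.7},{"slide":[0,0,0],"twist":[0,0,0],"grip":0.7},{"slide":[0,0,0],"twist":[0,0,0],"grip":0.7}]' | grep -E "pos|ft"
python3 -m inch '[{"slide":[0.01,0,0],"twist":[0,0,0],"grip":0.7},{"slide":[0.01,0,0],"twist":[0,0,0],"grip":0.7},{"slide":[0,0,0],"twist":[0,0,0],"grip":0.7},{"slide":[0,0,0],"twist":[0,0,0],"grip":0.7}]' | grep -E "pos|ft"
python3 -m inch '[{"slide":[0.012,0,0],"twist":[0,0,0],"grip":0.7},{"slide":[0,0,0],"twist":[0,0,0],"grip":0.7},{"slide":[0,0,0],"twist":[0,0,0],"grip":0.7}]' | grep -E "pos|ft"
```

```text
tool_pos: [0.6528, 0.1761, 0.0086]
ft_force: [0.7, 0.0, -0.4]
tool_pos: [0.6521, 0.1803, 0.0086]
ft_force: [0.3, -5.2, 1.0]
tool_pos: [0.6521, 0.1803, 0.0086]
ft_force: [1.3, -10.9, 1.3]
```

Contact is at the same spot as before, now with the tip low, so the stack is flush. I back off and check numerically.

```bash

python3 -m inch '[{"slide":[-0.06,0,0],"twist":[0,0,0],"grip":0.7},{"slide":[-0.05,0,0],"twist":[0,0,0],"grip":0.7},{"slide":[0,0,-0.1],"twist":[0,0,0],"grip":0.7},{"slide":[0,0,-0.15],"twist":[0,0,0],"grip":0.7},{"slide":[-0.05,0,-0.15],"twist":[0,0,0],"grip":0.7},{"slide":[0,0,0],"twist":[0,0,0],"grip":0.7},{"slide":[0,0,0],"twist":[0,0,0],"grip":0.7},{"slide":[0,0,0],"twist":[0,0,0],"grip":0.7}]' | grep -E "pos|ft"
python3 - <<'E'
from h import *
im=ctrl.snapshot("side");ref=cv2.imread("pics/last_side2.png")[:,:,::-1]
for r in (254,258,262): print(r,im[r,238:252].min(1).tolist())
w=ctrl.camera_model("wrist");I=ctrl.snapshot("wrist")
cv2.imwrite("pics/w12.png",I[:,:,::-1])
# white stack top rim outline
h=cv2.cvtColor(I,cv2.COLOR_RGB2HSV)
o=((h[...,1]>70)&(h[...,2]>120)&(h[...,0]<30)).astype(np.uint8)
c=max(cv2.findContours(o,0,1)[0],key=cv2.contourArea)
P=ray(w,c[:,0]+0.,.042)[:,:2]*1000;r=cv2.minAreaRect(P.astype(np.float32))
cc,s=np.cos(TY),np.sin(TY);print(r,np.round((np.array(r[0])-T*1000)@np.array([[cc,-s],[s,cc]]),1))
E
```

```text
tool_pos: [0.6572, 0.1387, 0.1269]
ft_force: [0.5, -0.8, 0.1]
254 [168, 167, 175, 237, 255, 255, 239, 218, 215, 216, 216, 215, 215, 215]
258 [168, 168, 170, 218, 255, 255, 251, 221, 216, 216, 217, 218, 218, 216]
262 [168, 166, 169, 213, 255, 255, 255, 215, 211, 215, 218, 218, 217, 217]
((557.3804931640625, -12.740299224853516), (64.33039855957031, 17.39620590209961), 89.73050689697266) [-103.9 -194.9]
```

```bash
python3 -c "
from rig import ctrl
print(ctrl.finish_job())"
```

```text
the job is handed in; nothing more can be done
None
```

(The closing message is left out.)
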